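# Feed a heel block along the gauge fence with a push stick

## Robot

A 7-joint arm with a two-finger parallel gripper is mounted at the origin on the work surface. World frame = base frame: x ahead of the robot, y to its left, z up, the work surface at z = 0. Lengths are in m, angles in rad, forces in N, time in s.
With the tool pointing down it reaches from about 0.4 to 0.85 m from the base axis. Payload 10.4 kg.
Tool frame: the origin (TCP) lies between the finger pads; the fingertips stand manip.finger_overhang ahead of it and the grasp point (between the pads) lies 11 mm behind it (manip.finger_overhang is the distance from the TCP to the fingertips, in m); x points along the fingers, z is the direction in which the jaws open and shut, and the axes are right-handed (so a half turn about x gives the same grasp; the last joint's range is limited). The gripper opens to 85 mm and grips with 20 to 120 N. Pads are 22 mm wide; open, the fingers measure 114 mm over their backs; the gripper's body (76 mm by 85 mm) begins 54 mm behind the grasp point. The pads swing forward as they close: fully open they stand 13 mm farther back than shut.
Start: joints at [1.143, 0.332, -0.065, 1.46, 0.022, 1.35, -0.088], TCP at [0.246, -0.575, 0.239] pointing down, gripper open.
Joint ranges: [-2.6, 2.6], [-0.5, 2.12], [-1.47, 1.34], [0.16, 2.42], [-1.27, 4.41], [0.06, 2.06], [-2.6, 2.6]. Speed limits (rad/s): [2.22, 2.22, 2.79, 2.79, 3.14, 3.14, 3.14].

## Interface

Orientations are given as a unit quaternion [x, y, z, w].
In Python, from workcell import get_obs, camera, workorder, manip gives the robot as it stands. The module is installed in compiled form; this text tells all that it offers.
- The arm moves only by the tool play_rows, never from a script. Its argument "increments" is text: rows parted by semicolons, each of 4 numbers parted by spaces: the shift along the tool's x, y, z in m, then the turn about the tool's x in rad. A call has 1 to 20 rows; each row shifts and turns the pose as measured when the row begins, along the tool's axes as they then stand; what a row does not reach is not made up. A row lasts 1/10 s, in which the tool goes at most 50 mm and 8.59 degrees, less where a joint would pass 70% of its speed; a pose out of reach is approached as far as the arm can. A call is refused whole if a number of a shift passes 0.05 or a number of a turn 0.15, either way. A call with a gripper value outside its range is refused whole. "hand" is the gripper command: -1 is fully open, 1 is shut, values between are in proportion, set as the call begins (left out, the last holds). The fingers move at their own pace and stop on an object; "squeeze" is the grip in N (left out, the last holds). Time passes only in rows, so rows that do not move let the fingers close. It gives the time, the measured TCP pose, the force and the opening at its end, in the units of the state.
- get_obs(): the state, without advancing time (a new reading comes with each control period).
- camera(name): name is "scene" or "top" or "wrist"; returns a dict with "img" (480x640x3 uint8, blue, green, red), "fov_y" (degrees; the focal length in pixels is half the picture's height over the tangent of half this angle, whatever the lens; pixels are square), "cx", "cy" (the principal point, pixels), "R" (3x3) and "t" (3): a world point X has camera coordinates R X + t; the wrist camera has in their place "tool_from_camera" (4x4, takes a point from camera to tool coordinates, whose origin is the TCP and whose axes are the tool frame's). Camera axes: x right, y down, z forward; pixel columns grow to the right and rows downward; lengths in m; the calibration is good to about 2 mm. The wrist camera is an equidistant fisheye: a pixel r from the principal point sees the ray r / f radians off the axis. A picture is of the moment at which its call begins: read the wrist's pose just before it. There is no depth.
- workorder.hand_in(): hands the job in, once; it reports no verdict.
The state is a dict: "clock": time; "joint_pos": joint angles; "joint_velocities": joint speeds; "tau": joint torques, N m; "position": TCP position; "ee_rot": TCP orientation; "ft_force": force on the tool from outside, world axes, zero at the start; "torque": the same for the moment, N m; "grip_width": opening from 0.0 (shut) to 1.0 (fully open).
Only numpy, scipy, OpenCV 4.12 (cv2) and the standard library are available. Lean on these libraries where they do the work, as an engineer would, in place of code of your own. Each camera call takes 0.05 s, during which the arm holds its last target.

## Task

Take the dark heel block out of its caddy and set it down on the white bed of the feed guide, on the end short of the gauge arch; then pick up the yellow push stick by its handle and, with its mouth behind the block, slide the block along under the arch, pressed flat against the fence the whole way under, until it rests wholly on the blue patch, with the fingers never on the block in between. Stand the push stick back upright on the green mat, wholly on it and pointing the way it did at first, then take the block up again and lower it gently, flat, onto the middle of the pile of boards, letting go only once it rests there. Leave the gouge, the glue jar and the pale offcut alone.

Things in the scene. Friction and masses are not known exactly. Their poses are not given: they have to be found in the camera images.
- block_mid (a point): Centre of the heel block: dark wood with a lighter stripe along it, 60 long (x) x 44 wide (y) x 36 high (z) mm, 70 to 140 g, loose. It starts in the caddy, whose cheeks cover its ends, so it is taken there across its 44 mm width; at the fence, which is taller than the block, across its 60 mm length.
- caddy: Plywood caddy, fixed. Origin: centre of its underside, on the bench. Floor 88 (x) x 50 (y) x 12 high mm; a 10 mm thick, 50 mm high cheek at either x end (68 mm between them); open along both y sides. The block lies on the floor, its length along x.
- fence (a point): Feed guide, fixed: point on the fence's face under the arch, level with the bed's top (10 mm above the bench). x = feed direction along the fence, y = towards the fence, z up. White bed: x -170 to 190, y -110 to 0 mm. Pale wooden fence along all of it: y 0 to 22, 40 mm above the bed. The block is fed with its length along x.
- arch (a point): Aluminium gauge arch over the bed, fixed: point in the middle of its bar's underside over the lane, 46 mm above the bed, 22 mm from the fence's face; axes as fence. Bar 24 mm thick (x -12 to 12) and 18 high; a dial on it reaches 71 mm above this point. Posts outside the bed: y -105 to -89 and 45 to 61 mm.
- patch (a point): Centre of the blue patch painted on the bed beyond the arch, 110 mm long (x) over the bed's width; this point lies on the bed 115 mm past the arch and 22 mm from the fence's face, so the block's centre comes right above it. Axes as fence.
- stick_grip (a point): Yellow push stick, 130 g, loose, standing on its sole: this point is the centre of its pale upright handle's upper part, 74 mm above the sole. x = forward to the mouth, y left, z up. Handle 36 (x) x 16 (y) mm, from 14 to 94 mm above the sole. Sole 14 mm thick, 44 wide from x = -70 to 60; then a nose 24 wide to x = 165 mm.
- stick_mouth (a point): Inner corner of the push stick's mouth, on the sole's underside: 165 mm ahead (x) and 12 mm right (-y) of the handle's centre; axes as stick_grip. From it the pushing face runs 24 mm to +y (14 high), and a tongue 36 mm to +x (12 thick, 20 high). Face goes behind the block, tongue along its side away from the fence.
- mat: Green cutting mat with white lines, fixed, 320 (x) x 130 (y) x 3 mm. Origin: centre of its underside. At the start the push stick stands on it, mouth towards the mat's +x and handle on its -x half.
- pile_board: Plywood board 135 (x) x 120 (y) x 6 mm, fixed; origin at the centre of its underside. In its middle lies a fixed pile of boards 100 (x) x 90 (y) mm; the pile's top is between 35 and 71 mm above the bench, otherwise unknown, and differs each time.
- gouge: Carving gouge, dark handle and steel blade, lying on the bench: 22 mm across, from 105 mm behind (handle) to 105 mm ahead of its origin along its x. Leave alone.
- glue: Glue jar with a red cap, 60 mm across, 85 mm high; origin at the centre of its underside. Leave alone.
- offcut: Pale wood offcut 90 (x) x 35 (y) x 25 mm; origin at the centre of its underside. Leave alone.
There are look-alikes about, which are no part of the job. What is shaped like the part that bears block_mid but pink is not meant.

How it is judged:
By the outcome, as a careful person would: the job done as asked, in the order asked, and still so for the second after the job is handed in, with the robot touching nothing.
It also fails if it takes over 72 s, if anything falls off the work surface, if the arm or the gripper's body presses on something with over 40 N, if the wrist force passes 120 N, or if a joint passes its speed limit or range.

## Working session

There is one attempt and no reset: what is moved stays moved. The work goes in short steps, Python scripts to look and compute and a tool call to move; the robot and the scene stay as the last step left them, time stands still between calls to the robot, and variables do not carry over. Pictures are saved under pics/ and viewed, and the job is handed in when it is done.

Besides the shell and the picture viewer there is one more tool, called after "Call:" by a JSON object that holds its "op" and its "data". play_rows: Moves the arm, as the interface text tells. Its arguments: {"type":"object","properties":{"increments":{"type":"string"},"hand":{"type":"number"},"squeeze":{"type":"number"}},"required":["increments"]}

```bash
mkdir -p pics; ls; python3 - <<'E'
from workcell import get_obs, camera, workorder, manip
import cv2
o=get_obs()
for k,v in o.items(): print(k,v)
print(manip.finger_overhang)
for n in ["scene","top","wrist"]:
    c=camera(n); cv2.imwrite(f"pics/{n}0.png",c["img"])
    print(n,{k:v for k,v in c.items() if k!="img"})
E
```

```text
pics
clock 0.0
joint_pos [ 1.14342079  0.3328818  -0.06466732  1.4609374   0.02160003  1.34990433
 -0.08847985]
joint_velocities [ 8.95179202e-04 -9.87286657e-04 -7.14661226e-04  7.52567380e-04
  3.37804730e-04  5.29844101e-06  1.55750392e-05]
tau [ 1.03316877e-03 -6.25453591e+01  4.93118924e-02 -3.91589892e+01
  1.61150121e-02  9.91568493e-03 -1.69283425e-05]
position [ 0.24596699 -0.57416948  0.23851151]
ee_rot [ 0.38954338  0.59073916 -0.38903089  0.58986284]
ft_force [1.26825821 0.53211841 0.45022752]
torque [-0.03412517  0.01767005  0.01722511]
grip_width 0.9957497667944707
0.008
scene {'fov_y': 57.26610316444984, 'cx': 318.63873054364393, 'cy': 241.75471448420828, 'R': array([[-0.79582029,  0.60536756,  0.01414829],
       [ 0.36712829,  0.50094674, -0.78375327],
       [-0.48154635, -0.61853252, -0.62091114]]), 't': array([ 0.38299828, -0.15162946,  1.3722333 ])}
top {'fov_y': 49.26201917797699, 'cx': 321.02821424316363, 'cy': 234.7979322739135, 'R': array([[-0.02164638, -0.999508  , -0.02269781],
       [-0.99866792,  0.02268066, -0.0463462 ],
       [ 0.0468382 ,  0.02166435, -0.99866753]]), 't': array([0.04992745, 0.48720256, 1.21476259])}
wrist {'fov_y': 65.70646984690485, 'cx': 317.9045537904047, 'cy': 237.9763037059444, 'tool_from_camera': array([[-7.29329658e-04, -3.18910820e-01,  9.47784447e-01,
        -1.35328769e-01],
       [-1.10075731e-03, -9.47783868e-01, -3.18911472e-01,
         8.30660055e-02],
       [ 9.99999128e-01, -1.27587225e-03,  3.40203470e-04,
        -2.32824222e-04],
       [ 0.00000000e+00,  0.00000000e+00,  0.00000000e+00,
         1.00000000e+00]])}
```

View pics/top0.png

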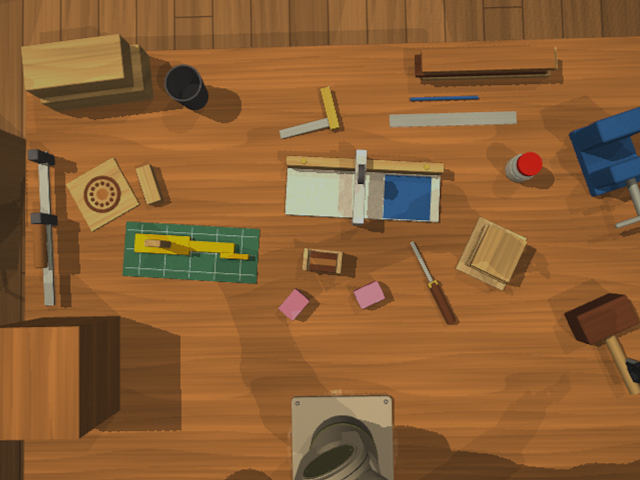

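View pics/scene0.png

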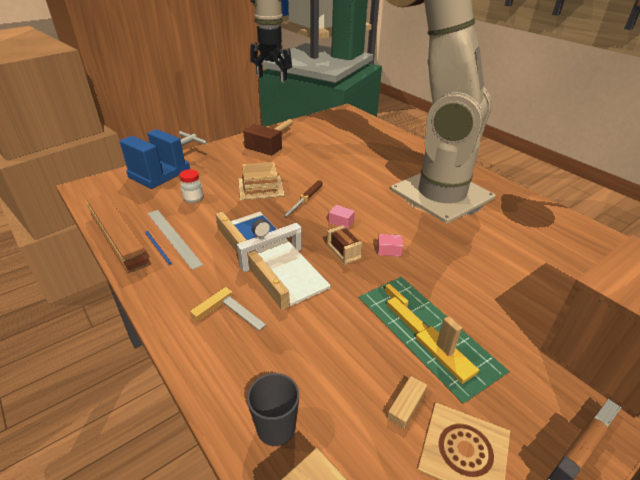

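View pics/wrist0.png

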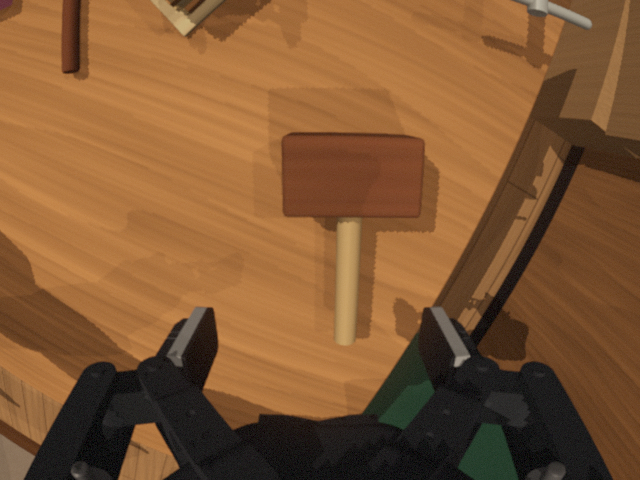

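Candidates for the block: dark block inside the caddy at top (322,261). Pink look-alikes are at (294,304) and (370,294), so I choose the dark one. Next: close crops.

```bash
python3 - <<'E'
import cv2
i=cv2.imread("pics/top0.png")
def crop(n,x0,y0,x1,y1,s): cv2.imwrite(f"pics/{n}.png",cv2.resize(i[y0:y1,x0:x1],None,fx=s,fy=s,interpolation=cv2.INTER_CUBIC))
crop("c_guide",275,140,455,290,4.4)
crop("c_mat",115,210,275,300,5)
crop("c_pile",440,205,540,300,6)
E
```

```text
(no output)
```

View pics/c_guide.png

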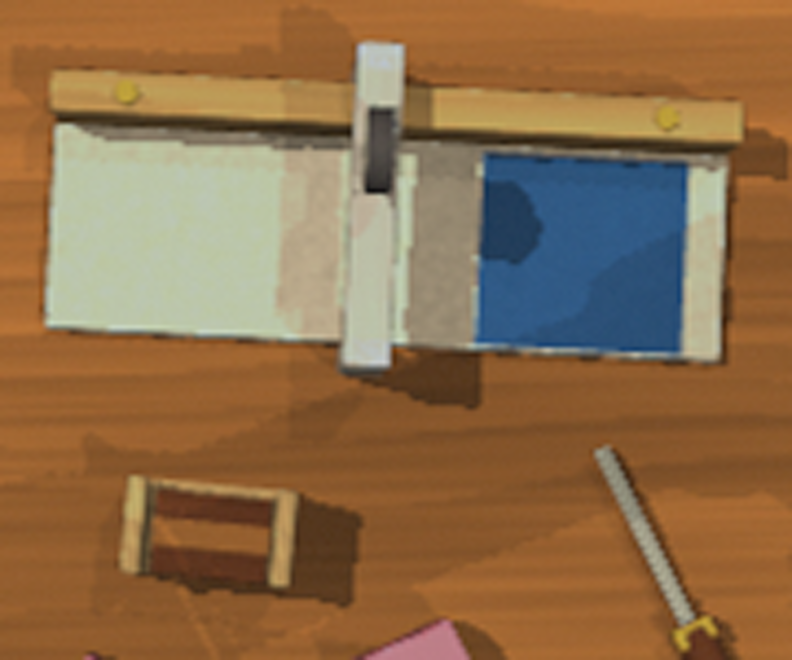

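View pics/c_mat.png

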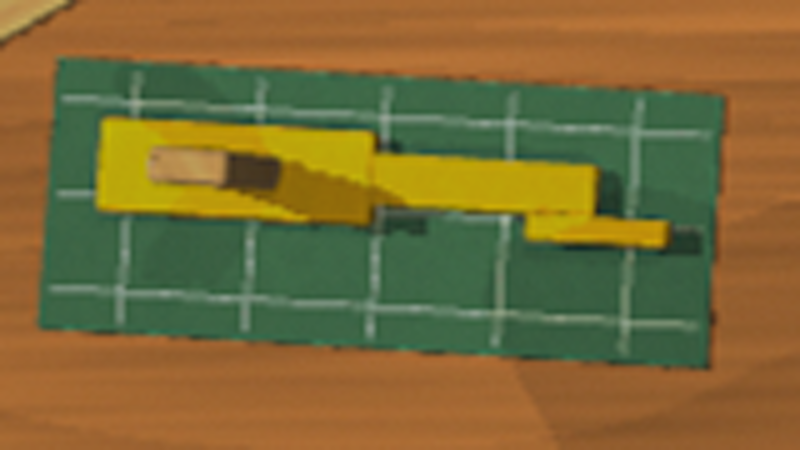

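View pics/c_pile.png

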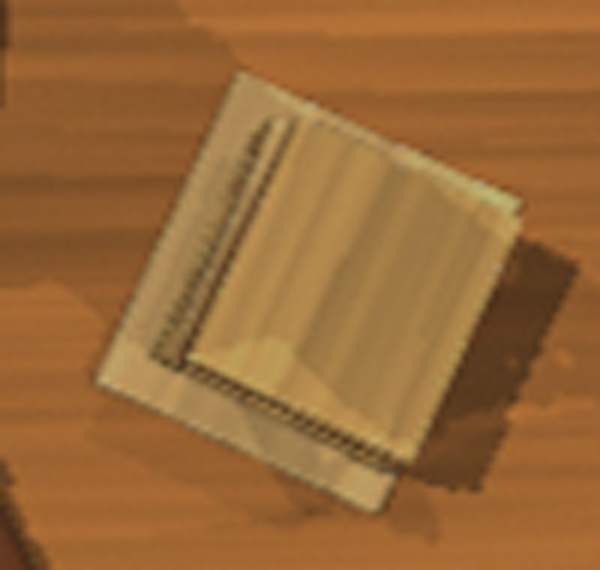

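```bash
cat > h.py <<'E'
import numpy as np, cv2, json
from scipy.spatial.transform import Rotation as Rn
from workcell import get_obs, camera, workorder, manip
def cal(c): 
    f=240/np.tan(np.radians(c["fov_y"])/2); return f
def ray(c,px):
    f=cal(c); d=np.array([(px[0]-c["cx"])/f,(px[1]-c["cy"])/f,1.]); R=c["R"]; return -R.T@c["t"], R.T@d
def onz(c,px,z):
    o,d=ray(c,px); return o+d*(z-o[2])/d[2]
def wray(c,px,pos,q):
    f=cal(c); v=np.array([px[0]-c["cx"],px[1]-c["cy"]]); r=np.hypot(*v); th=r/f
    d=np.array([*(v/r*np.sin(th)),np.cos(th)]) if r>0 else np.array([0,0,1.])
    T=c["tool_from_camera"]; R=Rn.from_quat(q).as_matrix()
    return pos+R@T[:3,3], R@T[:3,:3]@d
def wonz(c,px,pos,q,z):
    o,d=wray(c,px,pos,q); return o+d*(z-o[2])/d[2]
def wproj(c,X,pos,q):
    T=c["tool_from_camera"]; R=Rn.from_quat(q).as_matrix()
    p=T[:3,:3].T@(R.T@(np.asarray(X)-pos)-T[:3,3]); th=np.arctan2(np.hypot(p[0],p[1]),p[2]); f=cal(c)
    return np.array([c["cx"],c["cy"]])+f*th*p[:2]/np.hypot(p[0],p[1])
def proj(c,X):
    p=c["R"]@np.asarray(X)+c["t"]; f=cal(c); return np.array([c["cx"]+f*p[0]/p[2],c["cy"]+f*p[1]/p[2]])
def go(target,yaw=None,o=None):
    """tool-frame shift to world target TCP; yaw = desired jaw (tool z) direction angle in world"""
    o=o or get_obs(); R=Rn.from_quat(o["ee_rot"]).as_matrix()
    d=R.T@(np.array(target)-o["position"]); zx=np.degrees(np.arctan2(R[1,2],R[0,2]))
    s="shift %s"%np.round(d,4)
    if yaw is not None:
        # turn about tool x (down): positive turn reduces world yaw
        e=(zx-yaw+90)%180-90; s+=" turn %.4f rad"%np.radians(e)
    return s
def st():
    o=get_obs(); R=Rn.from_quat(o["ee_rot"]).as_matrix()
    print("t %.2f pos %s jaw %.2f deg toolx %s grip %.3f F %s j7 %.2f"%(o["clock"],np.round(o["position"],4),np.degrees(np.arctan2(R[1,2],R[0,2])),np.round(R[:,0],3),o["grip_width"],np.round(o["ft_force"],1),o["joint_pos"][6])); return o
E
python3 - <<'E'
from h import *
st()
c=camera("top"); print("cam",-c["R"].T@c["t"])
def P(L,off,s,z): return np.array([onz(c,(x/s+off[0],y/s+off[1]),z) for x,y in L])
def ang(a,b): d=b-a; return round(np.degrees(np.arctan2(d[1],d[0])),2), round(np.hypot(*d[:2])*1000,1)
g=lambda L,z:P(L,(275,140),4.4,z)
b=g([(47,326),(722,361)],.010); print("bed near",b,ang(*b))
f=g([(52,70),(744,101),(743,143),(50,112)],.05); print("fence",f,ang(f[0],f[1]),ang(f[3],f[2]),ang(f[1],f[2]))
p=g([(485,155),(688,163),(683,355),(477,344)],.01); print("patch",p.mean(0),p,ang(p[0],p[1]),ang(p[3],p[2]))
a=g([(360,43),(405,44),(390,366),(342,365)],.010+.046+.018);print("arch",a,ang(a[0],a[3]),ang(a[0],a[1]))
d=g([(130,476),(298,490),(288,586),(121,572)],.05); print("caddy",d.mean(0),d,ang(d[0],d[1]),ang(d[3],d[2]),ang(d[1],d[2]))
k=g([(152,489),(273,501),(268,584),(148,572)],.048); print("block",k.mean(0),ang(k[0],k[1]),ang(k[1],k[2]))
m=P([(57,57),(725,95),(709,367),(39,328)],(115,210),5,.003); print("mat",m.mean(0),m,ang(m[0],m[1]),ang(m[3],m[2]),ang(m[0],m[3]))
h=P([(149,148),(228,152),(226,187),(150,182)],(115,210),5,.097); print("handle",h.mean(0),ang(h[0],h[1]),ang(h[1],h[2]))
s=P([(100,118),(375,131),(372,222),(97,210)],(115,210),5,.017); print("sole",s,ang(s[0],s[1]),ang(s[3],s[2]))
t=P([(595,166),(668,220),(668,246),(526,238)],(115,210),5,.017); print("nose,tongue",t)
q=P([(240,72),(520,207),(380,514),(97,382)],(440,205),6,.006); print("board",q.mean(0),ang(q[0],q[1]),ang(q[3],q[2]),ang(q[0],q[3]),ang(q[1],q[2]))
for z in (.035,.045,.055,.065,.071):
  q=P([(300,112),(523,222),(408,465),(185,358)],(440,205),6,z); print(z,"pile",q.mean(0),ang(q[0],q[1]),ang(q[3],q[2]),ang(q[0],q[3]),ang(q[1],q[2]))
E
```

```text
t 0.15 pos [ 0.246  -0.5742  0.2387] jaw -66.81 deg toolx [-0.     0.001 -1.   ] grip 1.000 F [ 0.1 -0.1  0.2] j7 -0.09
cam [0.43073702 0.01253577 1.23685719]
bed near [[ 0.53897025  0.12132797  0.01      ]
 [ 0.51184439 -0.2374731   0.01      ]] (np.float64(-94.32), np.float64(359.8))
fence [[ 0.66897109  0.11270087  0.05      ]
 [ 0.64346559 -0.24494154  0.05      ]
 [ 0.62165185 -0.24371868  0.05      ]
 [ 0.64698542  0.1141522   0.05      ]] (np.float64(-94.08), np.float64(358.6)) (np.float64(-94.05), np.float64(358.8)) (np.float64(176.79), np.float64(21.8))
patch [ 0.57066715 -0.16565433  0.01      ] [[ 0.62512022 -0.11493231  0.01      ]
 [ 0.618092   -0.22281876  0.01      ]
 [ 0.51551891 -0.21695202  0.01      ]
 [ 0.52393749 -0.10791423  0.01      ]] (np.float64(-93.73), np.float64(108.1)) (np.float64(-94.41), np.float64(109.4))
arch [[ 0.67389078 -0.04645498  0.074     ]
 [ 0.6727744  -0.06928109  0.074     ]
 [ 0.50896518 -0.05750019  0.074     ]
 [ 0.51003364 -0.03329924  0.074     ]] (np.float64(175.41), np.float64(164.4)) (np.float64(-92.8), np.float64(22.9))
caddy [0.4
[... 1783 characters left out ...]
float64(153.19), np.float64(102.8)) (np.float64(152.78), np.float64(101.5))
0.055 pile [ 0.43593846 -0.35952793  0.055     ] (np.float64(-117.94), np.float64(91.8)) (np.float64(-117.11), np.float64(91.1)) (np.float64(153.19), np.float64(102.0)) (np.float64(152.78), np.float64(100.6))
0.065 pile [ 0.43589445 -0.3563798   0.065     ] (np.float64(-117.94), np.float64(91.0)) (np.float64(-117.11), np.float64(90.3)) (np.float64(153.19), np.float64(101.1)) (np.float64(152.78), np.float64(99.8))
0.071 pile [ 0.43586804 -0.35449093  0.071     ] (np.float64(-117.94), np.float64(90.6)) (np.float64(-117.11), np.float64(89.9)) (np.float64(153.19), np.float64(100.6)) (np.float64(152.78), np.float64(99.3))
```

```bash
cat >> h.py <<'E'
def plan(target,yaw=None,step=.045):
    o=get_obs(); R=Rn.from_quat(o["ee_rot"]).as_matrix(); D=np.array(target)-o["position"]
    zx=np.degrees(np.arctan2(R[1,2],R[0,2])); e=0 if yaw is None else np.radians((zx-yaw+90)%180-90)
    n=max(1,int(np.ceil(np.linalg.norm(D)/step)),int(np.ceil(abs(e)/.14)))
    rows=[]
    for i in range(n):
        Ri=R@Rn.from_rotvec([e*i/n,0,0]).as_matrix(); d=Ri.T@D/n
        rows.append("%.3f %.3f %.3f %.3f"%(*d,e/n))
    print(n,"; ".join(rows))
E
python3 -c "
from h import *
plan([.426,.036,.13],-6.3)"
```

```text
15 0.007 0.027 -0.033 -0.070; 0.007 0.029 -0.031 -0.070; 0.007 0.031 -0.029 -0.070; 0.007 0.033 -0.026 -0.070; 0.007 0.035 -0.024 -0.070; 0.007 0.037 -0.021 -0.070; 0.007 0.038 -0.019 -0.070; 0.007 0.039 -0.016 -0.070; 0.007 0.040 -0.013 -0.070; 0.007 0.041 -0.010 -0.070; 0.007 0.042 -0.007 -0.070; 0.007 0.042 -0.004 -0.070; 0.007 0.042 -0.001 -0.070; 0.007 0.042 0.002 -0.070; 0.007 0.042 0.005 -0.070
```

Call:
{"op": "play_rows", "data": {"increments": "0.007 0.027 -0.033 -0.070; 0.007 0.029 -0.031 -0.070; 0.007 0.031 -0.029 -0.070; 0.007 0.033 -0.026 -0.070; 0.007 0.035 -0.024 -0.070; 0.007 0.037 -0.021 -0.070; 0.007 0.038 -0.019 -0.070; 0.007 0.039 -0.016 -0.070; 0.007 0.040 -0.013 -0.070; 0.007 0.041 -0.010 -0.070; 0.007 0.042 -0.007 -0.070; 0.007 0.042 -0.004 -0.070; 0.007 0.042 -0.001 -0.070; 0.007 0.042 0.002 -0.070; 0.007 0.042 0.005 -0.070", "hand": -1, "squeeze": 40}}

```text
clock: 1.7
position: [0.4209, 0.0541, 0.128]
ee_rot: [0.028, 0.706, -0.032, 0.707]
ft_force: [1.3, -1.3, 0.9]
grip_width: 1.003
```

```bash
python3 -c "
from h import *
st()
plan([.426,.036,.13],-6.3)"
```

```text
t 1.70 pos [0.4209 0.0541 0.128 ] jaw -4.86 deg toolx [ 0.002 -0.006 -1.   ] grip 1.003 F [ 1.3 -1.3  0.9] j7 -0.34
1 -0.002 -0.018 0.007 0.025
```

Call:
{"op": "play_rows", "data": {"increments": "0 -0.018 0.007 0.025; 0 0 0 0"}}

```text
clock: 1.9
position: [0.427, 0.0417, 0.1277]
ee_rot: [0.033, 0.706, -0.036, 0.707]
ft_force: [0.4, -0.8, 0.1]
grip_width: 1.0
```

```bash
python3 -c "
from h import *
o=st()
go([.426,.036,.13],-6.3)
c=camera('wrist'); im=c['img']; cv2.imwrite('pics/w1.png',im)
p,q=o['position'],o['ee_rot']
import numpy as np
a=np.radians(-96.0);u=np.array([np.cos(a),np.sin(a),0]);v=np.array([-u[1],u[0],0])
for s in((-.044,.025),(.044,.025),(.044,-.025),(-.044,-.025)): print('cheek',wproj(c,np.array([.4277,.0361,.05])+s[0]*u+s[1]*v,p,q).round())
for s in((-.03,.022),(.03,.022),(.03,-.022),(-.03,-.022)): print('blk',wproj(c,np.array([.4255,.0359,.048])+s[0]*u+s[1]*v,p,q).round())
"
```

```text
t 1.90 pos [0.427  0.0417 0.1277] jaw -5.61 deg toolx [ 0.002 -0.003 -1.   ] grip 1.000 F [ 0.4 -0.8  0.1] j7 -0.33
cheek [362. 193.]
cheek [355. 323.]
cheek [281. 323.]
cheek [276. 193.]
blk [352. 216.]
blk [348. 304.]
blk [282. 304.]
blk [279. 216.]
```

View pics/w1.png

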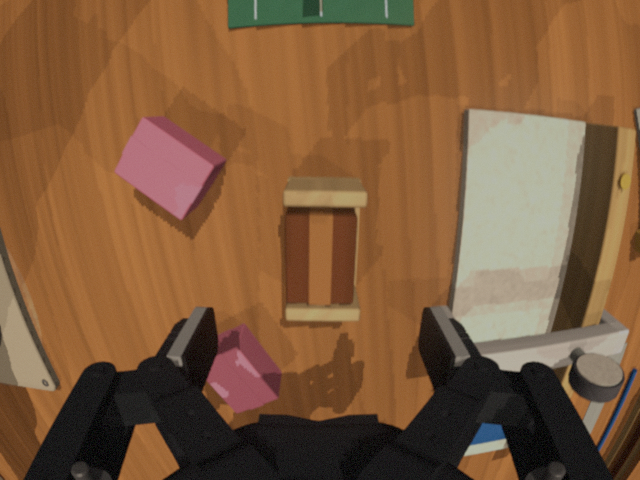

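```bash
python3 -c "
from h import *
o=st()
c=camera('wrist');p,q=o['position'],o['ee_rot']
print('bedcorner',wonz(c,(468,109),p,q,.01))
print('cheek',[wonz(c,x,p,q,.05)for x in((284,191),(366,192),(358,320),(286,321))],np.mean([wonz(c,x,p,q,.05)for x in((284,191),(366,192),(358,320),(286,321))],0))
print(go([.428,.036,.026],-6.3))"
```

```text
t 1.95 pos [0.4267 0.0433 0.1278] jaw -5.50 deg toolx [ 0.002 -0.003 -1.   ] grip 1.002 F [-0.2  1.4 -0.7] j7 -0.33
bedcorner [0.54194088 0.1254682  0.01      ]
cheek [array([0.41170617, 0.08466865, 0.05      ]), array([0.45947869, 0.07946301, 0.05      ]), array([ 0.44969675, -0.00646233,  0.05      ]), array([ 0.40170569, -0.00240589,  0.05      ])] [0.43064683 0.03881586 0.05      ]
shift [ 0.1019 -0.0066  0.0019] turn 0.0134 rad
```

Call:
{"op": "play_rows", "data": {"increments": "0.025 -0.006 0.001 0.013; 0.025 0 0 0; 0.025 0 0 0; 0.015 0 0 0; 0.006 0 0 0; 0 0 0 0"}}

```text
clock: 2.6
position: [0.4276, 0.0343, 0.0303]
ee_rot: [0.039, 0.704, -0.042, 0.708]
ft_force: [0.2, -0.3, 0.6]
grip_width: 1.001
```

```bash
python3 -c "
from h import *
st();print(go([.428,.038,.026],-6.3))"
```

```text
t 2.60 pos [0.4276 0.0343 0.0303] jaw -6.57 deg toolx [ 0.006 -0.005 -1.   ] grip 1.001 F [ 0.2 -0.3  0.6] j7 -0.47
shift [ 0.0043  0.0037 -0.    ] turn -0.0047 rad
```

Call:
{"op": "play_rows", "data": {"increments": "0.004 0.003 0 0; 0 0 0 0; 0 0 0 0; 0 0 0 0; 0 0 0 0; 0 0 0 0; 0 0 0 0; 0 0 0 0", "hand": 1, "squeeze": 40}}

```text
clock: 3.4
position: [0.4297, 0.0372, 0.0288]
ee_rot: [0.039, 0.702, -0.043, 0.71]
ft_force: [-0.1, 0.1, -1.1]
grip_width: 0.508
```

```bash
python3 -c "
from h import *
st();c=camera('wrist');cv2.imwrite('pics/w2.png',c['img'])"
```

```text
t 3.40 pos [0.4297 0.0372 0.0288] jaw -6.61 deg toolx [ 0.01  -0.006 -1.   ] grip 0.508 F [-0.1  0.1 -1.1] j7 -0.49
```

View pics/w2.png

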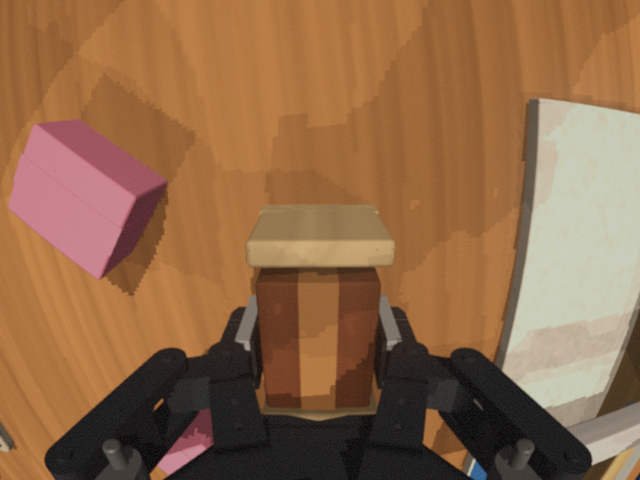

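Call:
{"op": "play_rows", "data": {"increments": "-0.01 0 0 0; -0.025 0 0 0; -0.03 0 0 0; -0.01 0 0 0; 0 0.01 0.04 0.02; 0 0.01 0.04 0.02; 0 0.01 0.04 0; 0 0.005 0.03 0; 0 0 0 0; 0 0 0 0"}}

```text
clock: 4.45
position: [0.5864, 0.0504, 0.1094]
ee_rot: [0.053, 0.701, -0.06, 0.709]
ft_force: [-0.2, 0.3, -1.8]
grip_width: 0.505
```

```bash
python3 -c "
from h import *
o=st();c=camera('wrist');cv2.imwrite('pics/w3.png',c['img'])
print(go([.5963,.0749,.045],-4.2))"
```

```text
t 4.45 pos [0.5864 0.0504 0.1094] jaw -9.12 deg toolx [ 0.01 -0.01 -1.  ] grip 0.505 F [-0.2  0.3 -1.8] j7 -0.56
shift [0.0643 0.0267 0.0052] turn -0.0861 rad
```

View pics/w3.png

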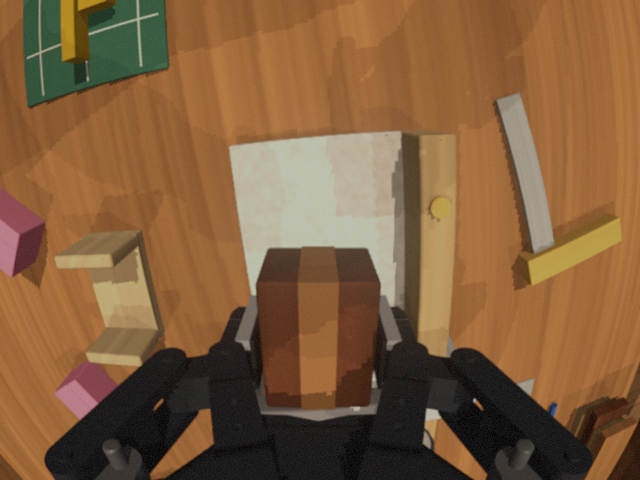

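```bash
python3 -c "
from h import *
o=st();c=camera('wrist');p,q=o['position'],o['ee_rot']
print('bedcorner',wonz(c,(231,147),p,q,.01),'foot',wonz(c,(402,132),p,q,.01),'ftop',wonz(c,(419,134),p,q,.05),wonz(c,(456,135),p,q,.05))
im=cv2.imread('pics/w3.png');cv2.imwrite('pics/w3c.png',cv2.resize(im[110:310,210:480],None,fx=2.9,fy=2.9,interpolation=cv2.INTER_CUBIC))
"
```

```text
t 4.50 pos [0.5862 0.0501 0.1094] jaw -9.13 deg toolx [ 0.01  -0.011 -1.   ] grip 0.505 F [-1.  -0.4 -1.2] j7 -0.56
bedcorner [0.54387828 0.12194111 0.01      ] foot [0.65250952 0.1139641  0.01      ] ftop [0.65248389 0.11511316 0.05      ] [0.67363748 0.11238449 0.05      ]
```

View pics/w3c.png

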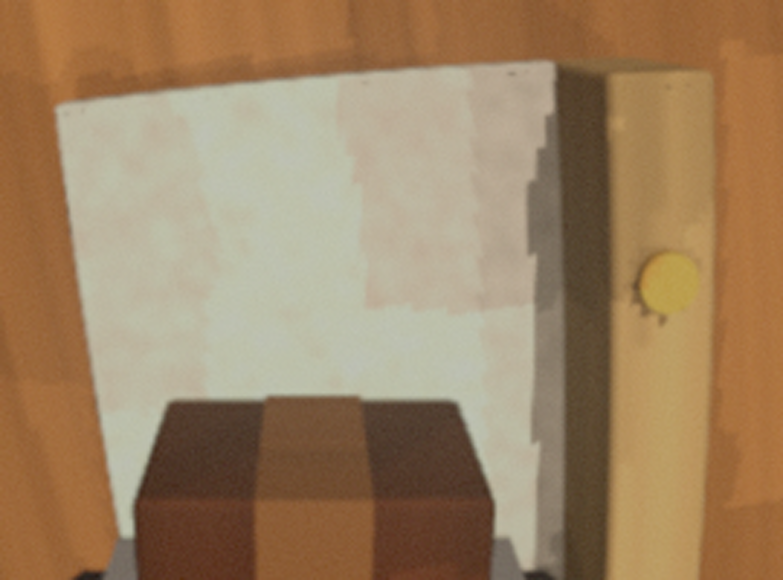

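Call:
{"op": "play_rows", "data": {"increments": "0.01 0.014 0.005 -0.08; 0.02 0.014 0.001 0; 0.02 0 0 0; 0.01 0 0 0; 0 0 0 0"}}

```text
clock: 5.05
position: [0.593, 0.0754, 0.0497]
ee_rot: [0.022, 0.702, -0.032, 0.711]
ft_force: [0.7, -0.4, -0.8]
grip_width: 0.509
```

```bash
python3 -c "
from h import *
o=st();c=camera('wrist');cv2.imwrite('pics/w4.png',c['img'])
print(go([.5963,.0749,.027],-4.2))"
```

```text
t 5.05 pos [0.593  0.0754 0.0497] jaw -4.38 deg toolx [ 0.012 -0.014 -1.   ] grip 0.509 F [ 0.7 -0.4 -0.8] j7 -0.57
shift [0.0235 0.0002 0.0026] turn -0.0033 rad
```

View pics/w4.png

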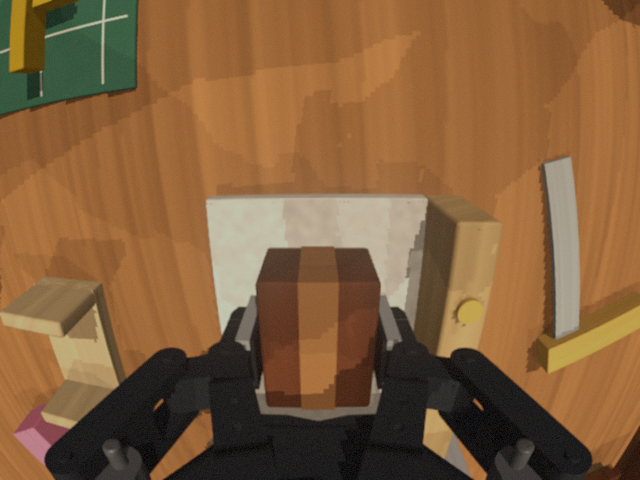

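Call:
{"op": "play_rows", "data": {"increments": "0.012 0 0.001 0; 0.006 0 0.001 0; 0.003 0 0 0; 0.002 0 0 0; 0.001 0 0 0"}}

```text
clock: 5.6
position: [0.5973, 0.0737, 0.0273]
ee_rot: [0.023, 0.7, -0.033, 0.713]
ft_force: [0.2, -0.3, -0.9]
grip_width: 0.508
```

```bash
python3 -c "
from h import *
o=st()"
```

```text
t 5.60 pos [0.5973 0.0737 0.0273] jaw -4.49 deg toolx [ 0.017 -0.015 -1.   ] grip 0.508 F [ 0.2 -0.3 -0.9] j7 -0.59
```

Call:
{"op": "play_rows", "data": {"increments": "0.0015 0 0 0; 0.001 0 0 0; 0.001 0 0 0"}}

```text
clock: 5.9
position: [0.5979, 0.0738, 0.0264]
ee_rot: [0.022, 0.7, -0.033, 0.713]
ft_force: [-3.9, -0.5, 7.3]
grip_width: 0.505
```

Call:
{"op": "play_rows", "data": {"increments": "0 0 0 0; 0 0 0 0; 0 0 0 0; -0.01 0 0 0; -0.03 0 0 0; -0.04 0 0 0; -0.03 0 0 0", "hand": -0.3}}

```text
clock: 6.6
position: [0.5937, 0.0756, 0.1378]
ee_rot: [0.022, 0.702, -0.033, 0.711]
ft_force: [1.3, 0.6, 0.1]
grip_width: 0.649
```

```bash
python3 -c "
from h import *
o=st();c=camera('wrist');cv2.imwrite('pics/w5.png',c['img'])
plan([.475,.405,.15],-4)
t=camera('top');cv2.imwrite('pics/t5.png',cv2.resize(t['img'][140:290,275:455],None,fx=4.4,fy=4.4,interpolation=cv2.INTER_CUBIC))"
```

```text
t 6.60 pos [0.5937 0.0756 0.1378] jaw -4.45 deg toolx [ 0.011 -0.016 -1.   ] grip 0.649 F [1.3 0.6 0.1] j7 -0.52
8 -0.002 0.040 -0.018 -0.001; -0.002 0.040 -0.018 -0.001; -0.002 0.040 -0.018 -0.001; -0.002 0.040 -0.018 -0.001; -0.002 0.040 -0.018 -0.001; -0.002 0.040 -0.018 -0.001; -0.002 0.040 -0.018 -0.001; -0.002 0.040 -0.018 -0.001
```

View pics/w5.png

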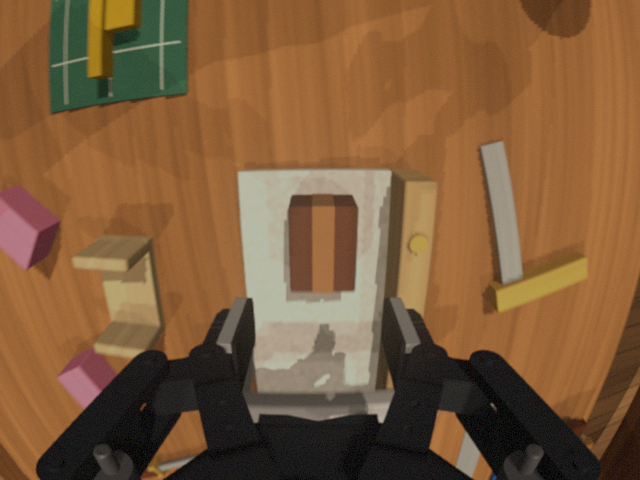

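View pics/t5.png

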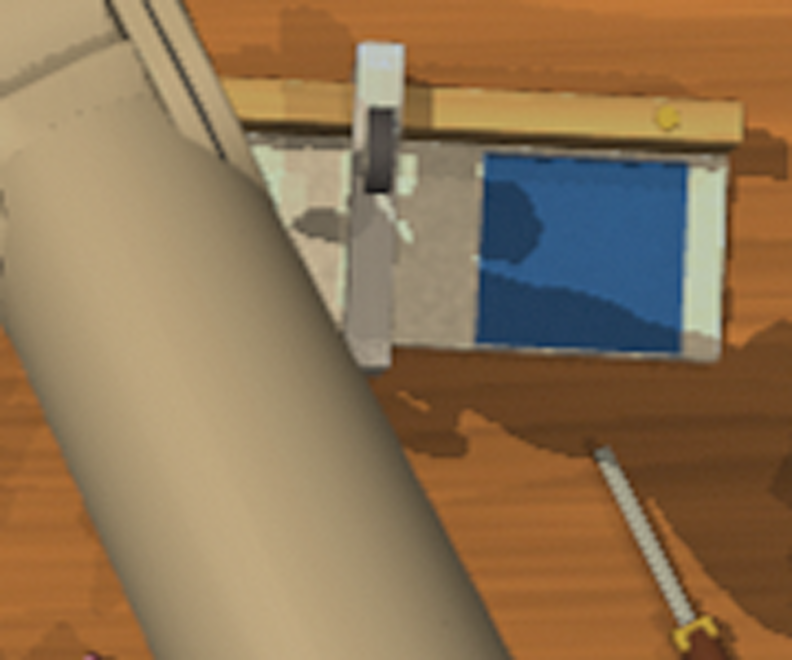

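Call:
{"op": "play_rows", "data": {"increments": "-0.004 0.041 -0.017 0; -0.004 0.041 -0.017 0; -0.002 0.041 -0.017 0; 0 0.041 -0.017 0; 0 0.041 -0.017 0; 0 0.041 -0.017 0; 0 0.037 -0.014 0; 0 0.005 -0.002 0; 0 0 0 0; 0 0 0 0"}}

```text
clock: 7.7
position: [0.4981, 0.3803, 0.1446]
ee_rot: [0.024, 0.7, -0.035, 0.713]
ft_force: [0.3, -0.1, 0.3]
grip_width: 0.653
```

```bash
python3 -c "
from h import *
o=st();c=camera('wrist');cv2.imwrite('pics/w6.png',c['img'])
p,q=o['position'],o['ee_rot']
a=np.radians(-94.0);u=np.array([np.cos(a),np.sin(a),0]);v=np.array([-u[1],u[0],0])
for s in((-.018,.008),(.018,.008),(.018,-.008),(-.018,-.008)): print('hdl',wproj(c,np.array([.4736,.4072,.097])+s[0]*u+s[1]*v,p,q).round())
"
```

```text
t 7.70 pos [0.4981 0.3803 0.1446] jaw -4.78 deg toolx [ 0.019 -0.017 -1.   ] grip 0.653 F [ 0.3 -0.1  0.3] j7 -1.09
hdl [277. 196.]
hdl [280. 262.]
hdl [251. 263.]
hdl [245. 197.]
```

View pics/w6.png

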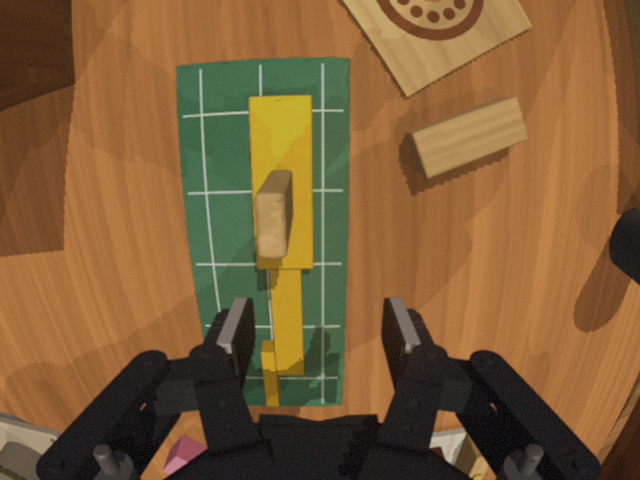

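```bash
python3 -c "
from h import *
o=st();c=camera('wrist');p,q=o['position'],o['ee_rot']
im=cv2.imread('pics/w6.png');cv2.imwrite('pics/w6c.png',cv2.resize(im[160:290,220:340],None,fx=5,fy=4.6,interpolation=cv2.INTER_CUBIC))
print('handle',wonz(c,(273,226),p,q,.097))
S=[wonz(c,x,p,q,.017) for x in((249,96),(312,95),(313,268),(256,268))];print(np.mean(S,0),S)
M=[wonz(c,x,p,q,.003) for x in((177,66),(350,57),(342,405))];print('mat',M)
print('nose end',wonz(c,(303,374),p,q,.017))"
```

```text
t 7.75 pos [0.4984 0.3798 0.1445] jaw -4.84 deg toolx [ 0.019 -0.017 -1.   ] grip 0.649 F [-0.6 -0.1 -0.9] j7 -1.09
handle [0.47946513 0.40864845 0.097     ]
[0.47873494 0.41369105 0.017     ] [array([0.46249886, 0.47994859, 0.017     ]), array([0.50596998, 0.47584824, 0.017     ]), array([0.49525345, 0.34750988, 0.017     ]), array([0.45121746, 0.3514575 , 0.017     ])]
mat [array([0.40749434, 0.51264396, 0.003     ]), array([0.53595298, 0.50286248, 0.003     ]), array([0.51004283, 0.18385872, 0.003     ])]
nose end [0.47653743 0.24278434 0.017     ]
```

View pics/w6c.png

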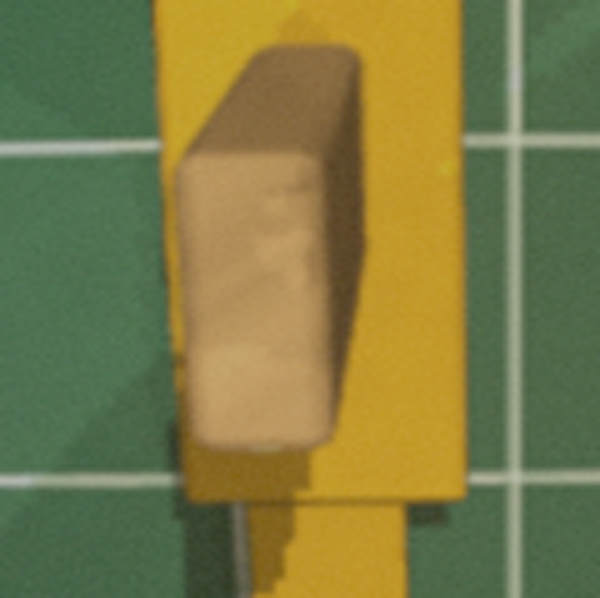

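```bash
python3 -c "
from h import *
print(go([.477,.4085,.145],-4.2))"
```

```text
shift [-0.0013  0.0272 -0.0242] turn -0.0120 rad
```

Call:
{"op": "play_rows", "data": {"increments": "0 0.016 -0.014 -0.012; 0 0.011 -0.01 0; 0.025 0 0 0; 0.025 0 0 0; 0.012 0 0 0"}}

```text
clock: 8.3
position: [0.4793, 0.4079, 0.0826]
ee_rot: [0.023, 0.698, -0.033, 0.715]
ft_force: [0.6, -1.0, -0.2]
grip_width: 0.648
```

```bash
python3 -c "
from h import *
o=st();print(go([.477,.4085,.067],-4.2));c=camera('wrist');cv2.imwrite('pics/w7.png',c['img'])"
```

```text
t 8.30 pos [0.4793 0.4079 0.0826] jaw -4.48 deg toolx [ 0.024 -0.015 -1.   ] grip 0.648 F [ 0.6 -1.  -0.2] j7 -1.18
shift [ 0.0156  0.0006 -0.0027] turn -0.0049 rad
```

View pics/w7.png

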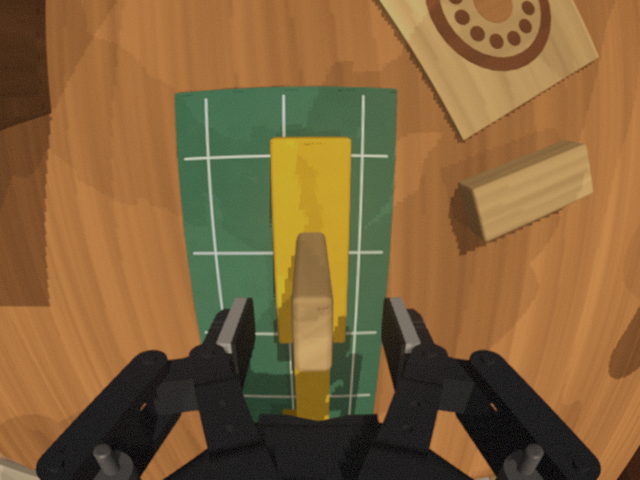

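Call:
{"op": "play_rows", "data": {"increments": "0.012 0 -0.002 0; 0.004 0 0 0; 0 0 0 0"}}

```text
clock: 8.65
position: [0.4774, 0.4076, 0.0651]
ee_rot: [0.023, 0.698, -0.033, 0.715]
ft_force: [0.1, -0.1, 0.1]
grip_width: 0.652
```

Call:
{"op": "play_rows", "data": {"increments": "0 0 0 0; 0 0 0 0; 0 0 0 0; 0 0 0 0; 0 0 0 0; 0 0 0 0; 0 0 0 0", "hand": 1, "squeeze": 80}}

```text
clock: 9.35
position: [0.4783, 0.4082, 0.0672]
ee_rot: [0.024, 0.698, -0.033, 0.715]
ft_force: [-0.4, -0.1, -1.1]
grip_width: 0.18
```

```bash
python3 -c "
from h import *
o=st();c=camera('wrist');cv2.imwrite('pics/w8.png',c['img'])"
```

```text
t 9.35 pos [0.4783 0.4082 0.0672] jaw -4.56 deg toolx [ 0.025 -0.014 -1.   ] grip 0.180 F [-0.4 -0.1 -1.1] j7 -1.19
```

View pics/w8.png

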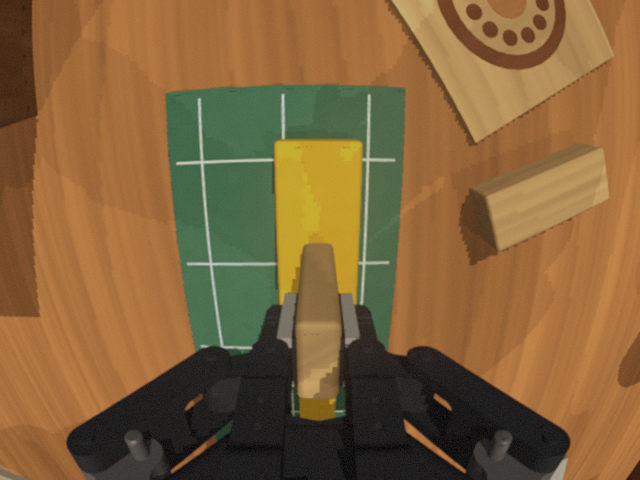

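```bash
python3 -c "
from h import *
o=st();t=camera('top');c=camera('wrist')
i=cv2.imread('pics/top0.png');
print('offcut',[onz(t,x,.025) for x in ((137,167),(153,165),(160,200),(146,204))])
p=np.array([0.5937,0.0756,0.1378]);q=np.array([.022,.702,-.033,.711]);q/=np.linalg.norm(q)
print('blk top corners',[wonz(c,x,p,q,.046).round(4) for x in((289,207),(357,207),(355,291),(290,292))])
R=Rn.from_quat(q).as_matrix();print(R[:,2],R[:,0])
print('bed corner',wonz(c,(239,171),p,q,.01),'foot',wonz(c,(391,170),p,q,.01))
print('edge further',wonz(c,(255,388),p,q,.01))
"; python3 - <<'E'
import cv2
im=cv2.imread('pics/w5.png');cv2.imwrite('pics/w5c.png',cv2.resize(im[155:315,225:445],None,fx=3.6,fy=3.6,interpolation=cv2.INTER_CUBIC))
E
```

```text
t 9.40 pos [0.4783 0.4082 0.0672] jaw -4.56 deg toolx [ 0.025 -0.014 -1.   ] grip 0.175 F [ 0.2 -0.4 -1.5] j7 -1.19
offcut [array([0.65693498, 0.4680409 , 0.025     ]), array([0.66069598, 0.43011585, 0.025     ]), array([0.5776962, 0.4141532, 0.025    ]), array([0.56908658, 0.44724581, 0.025     ])]
blk top corners [array([0.5796, 0.1023, 0.046 ]), array([0.6223, 0.0988, 0.046 ]), array([0.6184, 0.0395, 0.046 ]), array([0.5739, 0.0426, 0.046 ])]
[ 0.99689368 -0.07762392  0.01332336] [ 0.01211324 -0.01603964 -0.99979798]
bed corner [0.54310384 0.12306393 0.01      ] foot [0.65212302 0.11484489 0.01      ]
edge further [ 0.52481497 -0.07681534  0.01      ]
```

View pics/w5c.png

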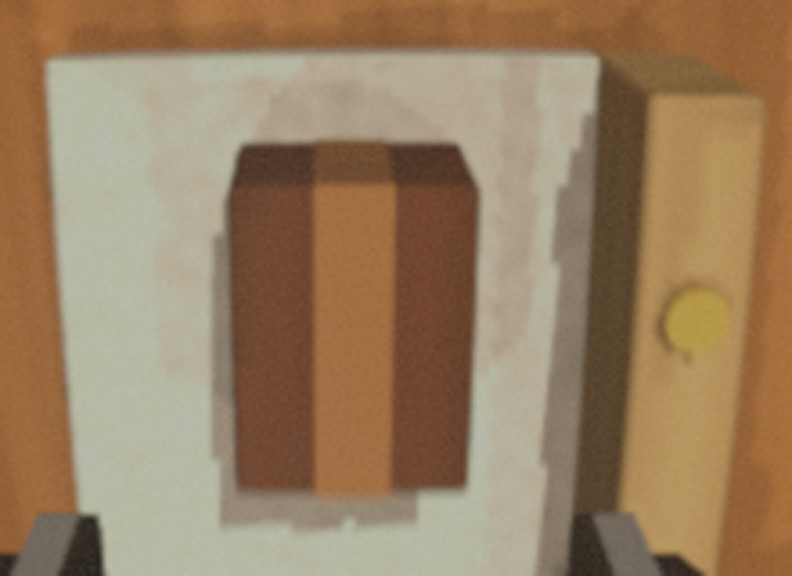

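Call:
{"op": "play_rows", "data": {"increments": "-0.012 0 0 0; -0.02 -0.02 0 0; 0 -0.04 0.01 0; 0 -0.03 0.03 -0.006; 0 -0.003 0.04 0; 0 0 0.035 0; 0 0 0.007 0; 0 0 0 0"}}

```text
clock: 10.3
position: [0.5952, 0.3049, 0.1116]
ee_rot: [0.021, 0.696, -0.029, 0.717]
ft_force: [-1.2, 0.4, -1.9]
grip_width: 0.179
```

```bash
python3 -c "
from h import *
o=st();print(go([.598,.315,.078],-4.2));c=camera('scene');cv2.imwrite('pics/s9.png',c['img'])
c=camera('wrist');cv2.imwrite('pics/w9.png',c['img'])"
```

```text
t 10.30 pos [0.5952 0.3049 0.1116] jaw -4.02 deg toolx [ 0.029 -0.013 -1.   ] grip 0.179 F [-1.2  0.4 -1.9] j7 -0.91
shift [0.0335 0.0106 0.0011] turn 0.0032 rad
```

View pics/s9.png

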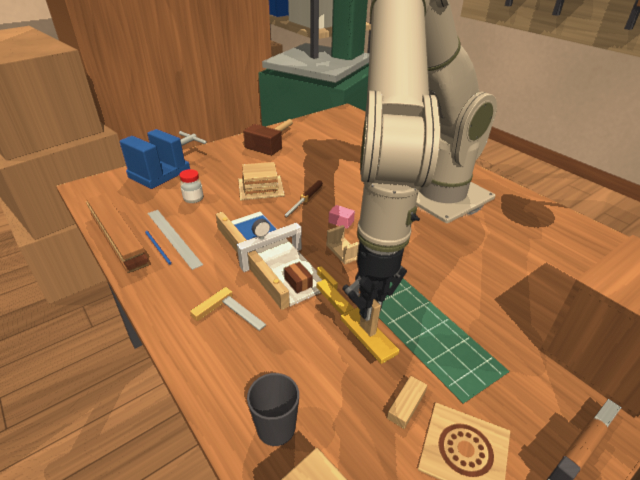

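View pics/w9.png

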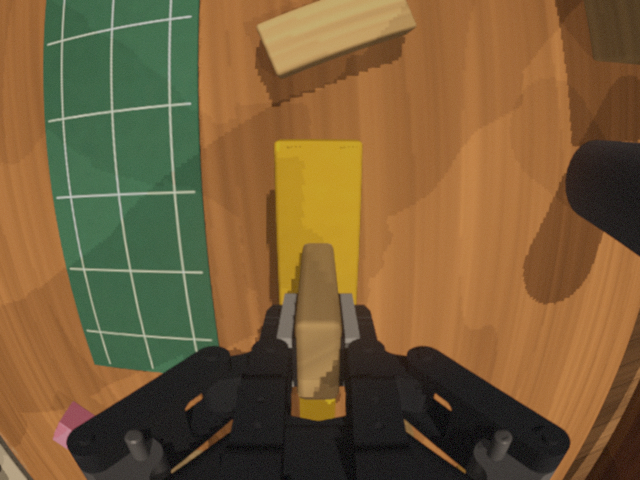

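Call:
{"op": "play_rows", "data": {"increments": "0.006 0.008 0 0; 0.014 0.003 0 0; 0.008 0 0 0; 0.003 0 0 0; 0 0 0 0"}}

```text
clock: 10.9
position: [0.5911, 0.3197, 0.0772]
ee_rot: [0.018, 0.697, -0.026, 0.716]
ft_force: [0.1, 1.0, -0.9]
grip_width: 0.177
```

```bash
python3 -c "
from h import *
o=st();print(go([.598,.315,.078],-4.2));c=camera('scene');cv2.imwrite('pics/s10.png',cv2.resize(c['img'][210:370,220:400],None,fx=4.4,fy=3.7,interpolation=cv2.INTER_CUBIC))"
```

```text
t 10.90 pos [0.5911 0.3197 0.0772] jaw -3.56 deg toolx [ 0.026 -0.013 -1.   ] grip 0.177 F [ 0.1  1.  -0.9] j7 -0.94
shift [-0.0005 -0.0043  0.0072] turn 0.0112 rad
```

View pics/s10.png

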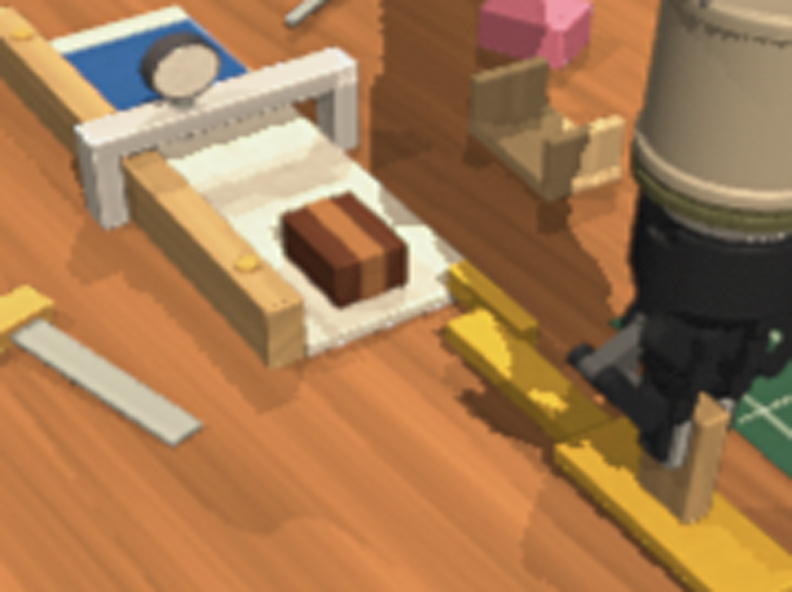

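Call:
{"op": "play_rows", "data": {"increments": "0 -0.012 0 0.011; 0 -0.02 0 0; 0 -0.01 0 0; 0 -0.002 0 0"}}

```text
clock: 11.35
position: [0.5883, 0.2728, 0.0789]
ee_rot: [0.023, 0.697, -0.031, 0.716]
ft_force: [1.0, -0.0, -1.7]
grip_width: 0.18
```

```bash
python3 -c "
from h import *
o=st();bc=np.array([.598,.0715]);u=np.array([-.0732,-.9973]);n=np.array([.9973,-.0732])
R=Rn.from_quat(o['ee_rot']).as_matrix();b=o['position']+R[:,0]*.07;h=b[:2]-bc;print('face gap',-(h@u)-.195,'tongue gap',-.022-(h@n-.012), 'sole z',o['position'][2]-.0642)"
```

```text
t 11.35 pos [0.5883 0.2728 0.0789] jaw -4.33 deg toolx [ 0.028 -0.013 -1.   ] grip 0.180 F [ 1.  -0.  -1.7] j7 -0.89
face gap 0.004280936986846007 tongue gap 0.012399600735049511 sole z 0.014735556911631711
```

Call:
{"op": "play_rows", "data": {"increments": "0.001 0 0.006 0; 0 0 0.006 0; 0 0 0.005 0; 0 0 0.005 0; 0 0 0.005 0; 0 0 0.004 0"}}

```text
clock: 11.95
position: [0.6217, 0.2718, 0.0793]
ee_rot: [0.023, 0.697, -0.03, 0.716]
ft_force: [-0.5, -0.3, -1.1]
grip_width: 0.177
```

```bash
cat >> h.py <<'E'
def gs():
    o=st();bc=np.array([.598,.0715]);F0=np.array([.6396,-.0548]);u=np.array([-.0732,-.9973]);n=np.array([.9973,-.0732])
    R=Rn.from_quat(o['ee_rot']).as_matrix();b=o['position']+R[:,0]*.07;m=b[:2]+.165*u-.012*n;h=m-F0
    print('mouth in fence frame: x %.4f y %.4f'%(h@u,h@n),'sole z %.4f'%(o['position'][2]-.0642), 'block centre if at face x %.4f'%(h@u+.03))
E
python3 -c "
from h import *
gs();c=camera('scene');cv2.imwrite('pics/s11.png',cv2.resize(c['img'][210:370,220:400],None,fx=4.4,fy=3.7,interpolation=cv2.INTER_CUBIC))"
```

```text
t 11.95 pos [0.6217 0.2718 0.0793] jaw -4.33 deg toolx [ 0.028 -0.011 -1.   ] grip 0.177 F [-0.5 -0.3 -1.1] j7 -0.86
mouth in fence frame: x -0.1588 y -0.0517 sole z 0.0151 block centre if at face x -0.1288
```

View pics/s11.png

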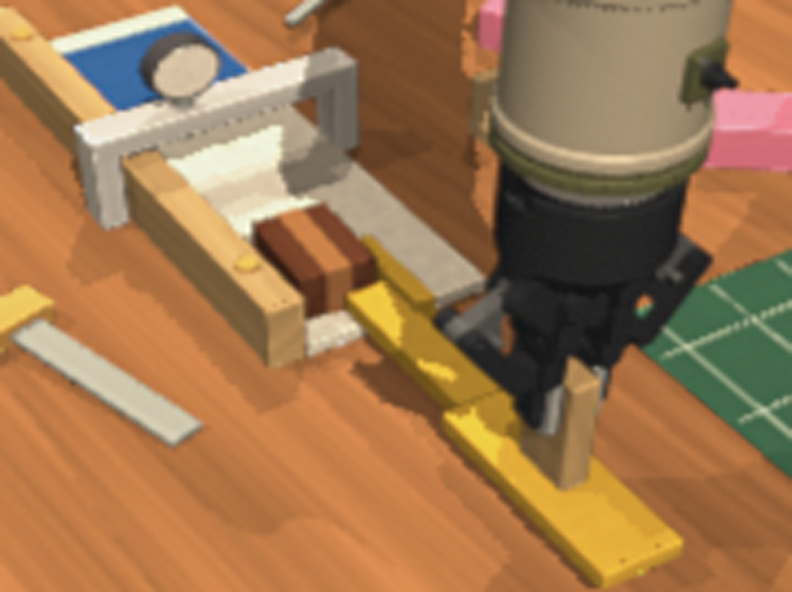

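Call:
{"op": "play_rows", "data": {"increments": "0.002 0 0.003 0; 0.001 0 0.003 0; 0 0 0.002 0; 0 0 0.001 0"}}

```text
clock: 12.4
position: [0.6307, 0.271, 0.0756]
ee_rot: [0.023, 0.698, -0.031, 0.715]
ft_force: [-5.0, -0.4, 1.0]
grip_width: 0.179
```

```bash
python3 -c "
from h import *
gs()"
```

```text
t 12.40 pos [0.6307 0.271  0.0756] jaw -4.38 deg toolx [ 0.025 -0.012 -1.   ] grip 0.179 F [-5.  -0.4  1. ] j7 -0.85
mouth in fence frame: x -0.1585 y -0.0429 sole z 0.0114 block centre if at face x -0.1285
```

Call:
{"op": "play_rows", "data": {"increments": "0 -0.003 0.0005 0; 0 -0.005 0.0005 0; 0 -0.006 0.0005 0; 0 -0.006 0.0005 0; 0 -0.006 0.0005 0; 0 -0.006 0.0005 0"}}

```text
clock: 13.0
position: [0.6293, 0.2398, 0.0762]
ee_rot: [0.024, 0.698, -0.029, 0.715]
ft_force: [-3.6, 3.5, -1.4]
grip_width: 0.18
```

```bash
python3 -c "
from h import *
gs();c=camera('scene');cv2.imwrite('pics/s12.png',cv2.resize(c['img'][210:370,220:400],None,fx=4.4,fy=3.7,interpolation=cv2.INTER_CUBIC))"
```

```text
t 13.00 pos [0.6293 0.2398 0.0762] jaw -4.23 deg toolx [ 0.023 -0.008 -1.   ] grip 0.180 F [-3.6  3.5 -1.4] j7 -0.81
mouth in fence frame: x -0.1277 y -0.0422 sole z 0.0120 block centre if at face x -0.0977
```

View pics/s12.png

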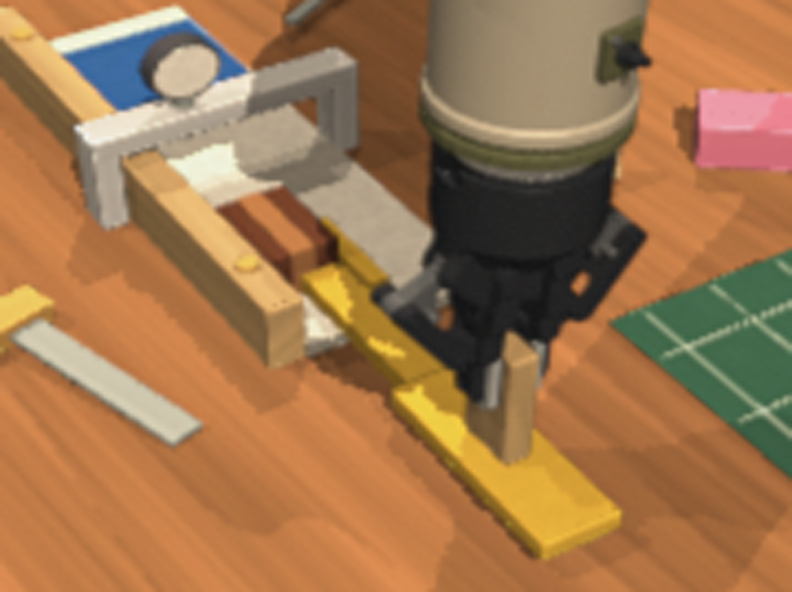

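Call:
{"op": "play_rows", "data": {"increments": "0 -0.006 0.0008 0; 0 -0.006 0.0008 0; 0 -0.006 0.0008 0; 0 -0.006 0.0008 0; 0 -0.006 0.0008 0; 0 -0.006 0.0008 0; 0 -0.006 0.0008 0; 0 -0.006 0.0008 0"}}

```text
clock: 13.85
position: [0.627, 0.1932, 0.077]
ee_rot: [0.026, 0.701, -0.026, 0.712]
ft_force: [-4.8, 6.0, 1.1]
grip_width: 0.175
```

```bash
python3 -c "
from h import *
gs()"
```

```text
t 13.85 pos [0.627  0.1932 0.077 ] jaw -4.21 deg toolx [ 0.015 -0.001 -1.   ] grip 0.175 F [-4.8  6.   1.1] j7 -0.73
mouth in fence frame: x -0.0815 y -0.0417 sole z 0.0128 block centre if at face x -0.0515
```

Call:
{"op": "play_rows", "data": {"increments": "-0.001 -0.006 0.0008 0; -0.001 -0.006 0.0008 0; -0.0005 -0.006 0.0008 0; -0.0005 -0.006 0.0008 0; -0.0005 -0.006 0.0008 0; 0 -0.006 0.0008 0; 0 -0.006 0.0008 0; 0 -0.006 0.0008 0"}}

```text
clock: 14.65
position: [0.6239, 0.1428, 0.078]
ee_rot: [0.027, 0.705, -0.026, 0.708]
ft_force: [-4.9, 2.8, -3.1]
grip_width: 0.177
```

```bash
python3 -c "
from h import *
gs();c=camera('scene');cv2.imwrite('pics/s13.png',cv2.resize(c['img'][190:350,200:380],None,fx=4.4,fy=3.7,interpolation=cv2.INTER_CUBIC))"
```

```text
t 14.65 pos [0.6239 0.1428 0.078 ] jaw -4.31 deg toolx [ 0.003  0.001 -1.   ] grip 0.177 F [-4.9  2.8 -3.1] j7 -0.65
mouth in fence frame: x -0.0310 y -0.0419 sole z 0.0138 block centre if at face x -0.0010
```

View pics/s13.png

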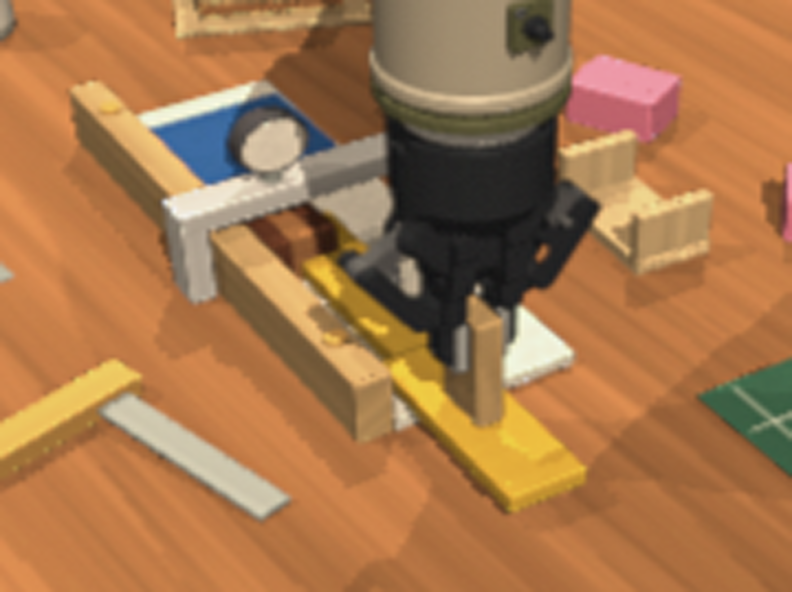

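Call:
{"op": "play_rows", "data": {"increments": "0 -0.006 0.0009 0; 0 -0.006 0.0009 0; 0 -0.006 0.0009 0; 0 -0.006 0.0009 0; 0 -0.006 0.0009 0; 0 -0.006 0.0009 0; 0 -0.006 0.0009 0; 0 -0.006 0.0009 0; 0 -0.006 0.0009 0"}}

```text
clock: 15.6
position: [0.6214, 0.0908, 0.0779]
ee_rot: [0.029, 0.709, -0.024, 0.704]
ft_force: [-5.9, 6.1, 1.0]
grip_width: 0.179
```

```bash
python3 -c "
from h import *
gs()"
```

```text
t 15.60 pos [0.6214 0.0908 0.0779] jaw -4.32 deg toolx [-0.008  0.008 -1.   ] grip 0.179 F [-5.9  6.1  1. ] j7 -0.56
mouth in fence frame: x 0.0207 y -0.0414 sole z 0.0137 block centre if at face x 0.0507
```

Call:
{"op": "play_rows", "data": {"increments": "-0.001 -0.006 0.0009 0; -0.001 -0.006 0.0009 0; -0.0005 -0.006 0.0009 0; -0.0005 -0.006 0.0009 0; 0 -0.006 0.0009 0; 0 -0.006 0.0009 0; 0 -0.006 0.0009 0; 0 -0.006 0.0009 0; 0 -0.005 0.0008 0"}}

```text
clock: 16.5
position: [0.618, 0.0349, 0.0778]
ee_rot: [0.031, 0.715, -0.025, 0.698]
ft_force: [-5.0, 5.3, 0.1]
grip_width: 0.181
```

```bash
python3 -c "
from h import *
gs();c=camera('top');cv2.imwrite('pics/t14.png',cv2.resize(c['img'][140:290,275:455],None,fx=4.4,fy=4.,interpolation=cv2.INTER_CUBIC))"
```

```text
t 16.50 pos [0.618  0.0349 0.0778] jaw -4.49 deg toolx [-0.023  0.009 -1.   ] grip 0.181 F [-5.   5.3  0.1] j7 -0.47
mouth in fence frame: x 0.0766 y -0.0417 sole z 0.0136 block centre if at face x 0.1066
```

View pics/t14.png

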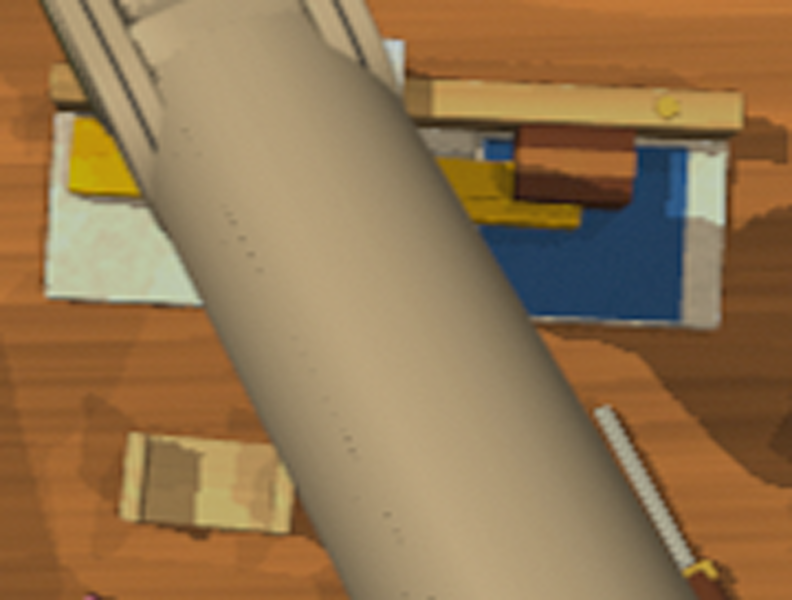

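Call:
{"op": "play_rows", "data": {"increments": "0 -0.005 0.0009 0; 0 -0.003 0.0008 0; 0 -0.001 0 0; 0 0.002 -0.003 0; 0 0.004 -0.004 0; 0 0.01 -0.003 0; -0.001 0.015 0 0"}}

```text
clock: 17.25
position: [0.6107, 0.0532, 0.0797]
ee_rot: [0.031, 0.714, -0.028, 0.699]
ft_force: [0.9, -0.1, -1.2]
grip_width: 0.179
```

```bash
python3 -c "
from h import *
gs();c=camera('top');cv2.imwrite('pics/t15.png',cv2.resize(c['img'][140:290,275:455],None,fx=4.4,fy=4.,interpolation=cv2.INTER_CUBIC))"
```

```text
t 17.25 pos [0.6107 0.0532 0.0797] jaw -4.78 deg toolx [-0.022  0.005 -1.   ] grip 0.179 F [ 0.9 -0.1 -1.2] j7 -0.51
mouth in fence frame: x 0.0592 y -0.0503 sole z 0.0155 block centre if at face x 0.0892
```

View pics/t15.png

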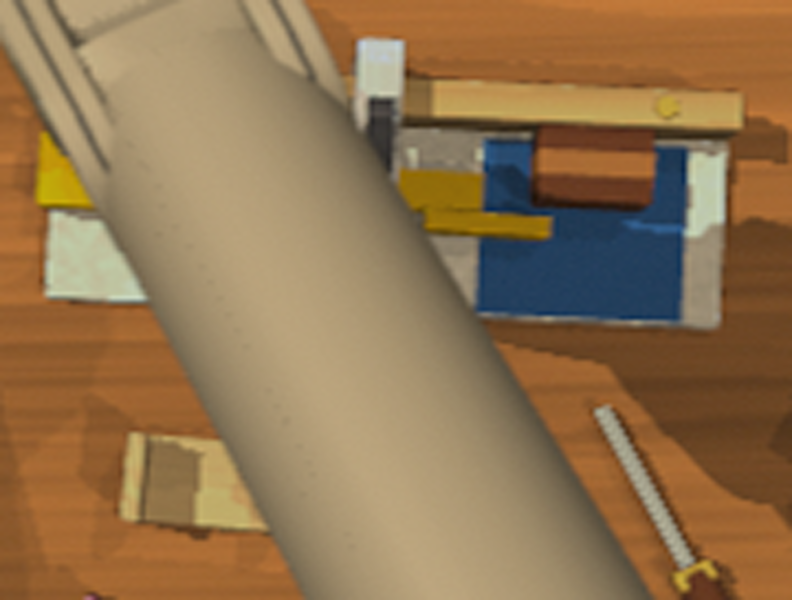

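Call:
{"op": "play_rows", "data": {"increments": "0 0.025 0 -0.005; 0 0.03 0 0; 0 0.035 0 0; 0 0.035 0 0; 0 0.03 0 0; -0.02 0.03 0 0; -0.02 0.03 -0.03 0; 0 0.03 -0.04 0; 0 0.03 -0.04 0; 0 0.03 -0.02 0; 0 0 0 0; 0 0 0 0"}}

```text
clock: 18.5
position: [0.4989, 0.3942, 0.1278]
ee_rot: [0.026, 0.712, -0.018, 0.701]
ft_force: [0.8, -0.3, -1.9]
grip_width: 0.18
```

```bash
python3 -c "
from h import *
st();print(go([.4783,.4082,.085],-4.4));t=camera('top');cv2.imwrite('pics/t16.png',t['img'])
P=lambda L,z:np.array([onz(t,(x/4.4+275,y/4.+140),z) for x,y in L])
b=P([(533,127),(655,128),(655,208),(530,205)],.046);print(b,b.mean(0)+[.005,.0005,0])
"
```

```text
t 18.50 pos [0.4989 0.3942 0.1278] jaw -3.58 deg toolx [-0.016  0.013 -1.   ] grip 0.180 F [ 0.8 -0.3 -1.9] j7 -1.07
shift [ 0.0433  0.0121 -0.0207] turn 0.0143 rad
[[ 0.62677513 -0.13624845  0.046     ]
 [ 0.62459637 -0.19925483  0.046     ]
 [ 0.5787836  -0.1978469   0.046     ]
 [ 0.58208526 -0.13343392  0.046     ]] [ 0.60806009 -0.16619603  0.046     ]
```

View pics/t16.png

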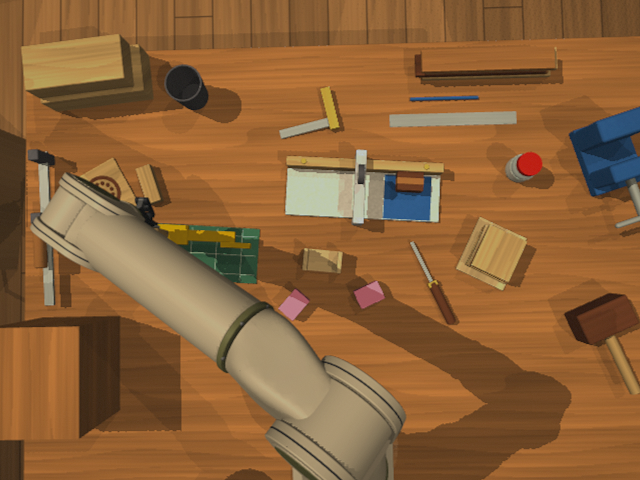

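Call:
{"op": "play_rows", "data": {"increments": "0.006 0.008 -0.012 0.014; 0.012 0.004 -0.008 0; 0.014 0 0 0; 0.008 0 0 0; 0 0 0 0"}}

```text
clock: 19.05
position: [0.482, 0.4052, 0.0843]
ee_rot: [0.033, 0.712, -0.025, 0.701]
ft_force: [0.4, 0.5, -0.9]
grip_width: 0.177
```

```bash
python3 -c "
from h import *
st();print(go([.4783,.4082,.067],-4.4));c=camera('wrist');cv2.imwrite('pics/w17.png',c['img'])
"
```

```text
t 19.05 pos [0.482  0.4052 0.0843] jaw -4.67 deg toolx [-0.016  0.012 -1.   ] grip 0.177 F [ 0.4  0.5 -0.9] j7 -1.14
shift [ 0.0174  0.0025 -0.0036] turn -0.0047 rad
```

View pics/w17.png

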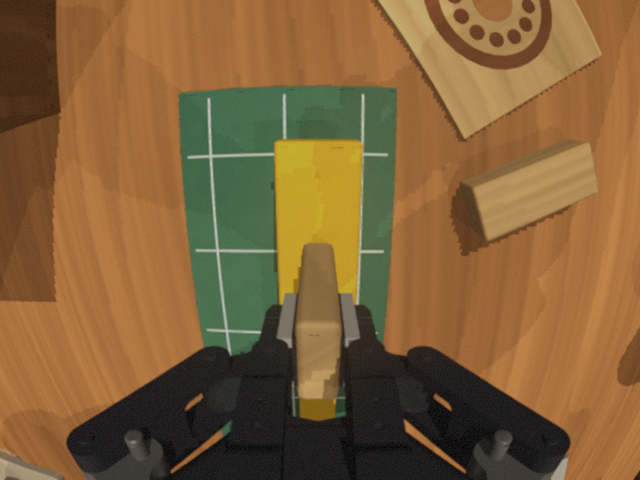

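Call:
{"op": "play_rows", "data": {"increments": "0.006 0.002 -0.003 0; 0.003 0 -0.001 0; 0.003 0 0 0; 0.002 0 0 0; 0.001 0 0 0"}}

```text
clock: 19.6
position: [0.4795, 0.4077, 0.0699]
ee_rot: [0.034, 0.711, -0.025, 0.702]
ft_force: [-0.7, 0.7, 1.3]
grip_width: 0.182
```

```bash
python3 -c "
from h import *
st()
"
```

```text
t 19.60 pos [0.4795 0.4077 0.0699] jaw -4.77 deg toolx [-0.013  0.013 -1.   ] grip 0.182 F [-0.7  0.7  1.3] j7 -1.15
```

Call:
{"op": "play_rows", "data": {"increments": "0.001 0 -0.001 0; 0.001 0 0 0; 0.0015 0 0 0"}}

```text
clock: 19.9
position: [0.479, 0.4087, 0.0678]
ee_rot: [0.034, 0.711, -0.025, 0.702]
ft_force: [-1.4, 2.4, 3.5]
grip_width: 0.174
```

```bash
python3 -c "
from h import *
st()
"
```

```text
t 19.90 pos [0.479  0.4087 0.0678] jaw -4.76 deg toolx [-0.011  0.014 -1.   ] grip 0.174 F [-1.4  2.4  3.5] j7 -1.16
```

Call:
{"op": "play_rows", "data": {"increments": "0 0 0 0; 0 0 0 0; 0 0 0 0; 0 0 0 0; -0.02 0 0 0; -0.04 0 0 0; -0.04 0 0 0; -0.03 0 0 0; 0 0 0 0", "hand": -0.3}}

```text
clock: 20.8
position: [0.4797, 0.4056, 0.2001]
ee_rot: [0.033, 0.712, -0.025, 0.701]
ft_force: [0.3, 0.2, 0.2]
grip_width: 0.646
```

```bash
python3 -c "
from h import *
st();c=camera('wrist');cv2.imwrite('pics/w18.png',c['img']);c=camera('scene');cv2.imwrite('pics/s18.png',c['img'][150:470,100:540])
"
```

```text
t 20.80 pos [0.4797 0.4056 0.2001] jaw -4.76 deg toolx [-0.015  0.012 -1.   ] grip 0.646 F [0.3 0.2 0.2] j7 -1.09
```

View pics/w18.png

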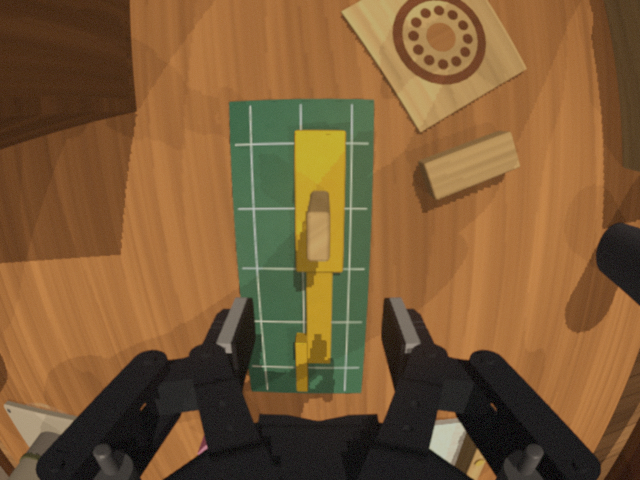

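View pics/s18.png

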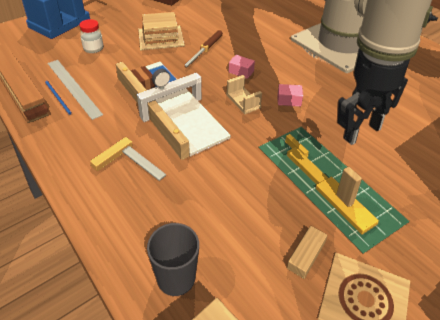

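```bash
python3 -c "
from h import *
o=st();c=camera('wrist');p,q=o['position'],o['ee_rot']
for z in(.003,.017,.023): print('tongue end',z,wonz(c,(302,390),p,q,z))
print('mat',[wonz(c,x,p,q,.003) for x in((230,101),(374,100),(361,393),(252,391))])
print('sole',[wonz(c,x,p,q,.017) for x in((296,131),(345,131),(342,271),(298,271))])
print('handle',wonz(c,(318,235),p,q,.097))
im=cv2.imread('pics/w18.png');cv2.imwrite('pics/w18c.png',cv2.resize(im[310:410,230:390],None,fx=4.8,fy=4.8,interpolation=cv2.INTER_CUBIC))
"
```

```text
t 20.90 pos [0.4788 0.4043 0.1961] jaw -4.76 deg toolx [-0.019  0.009 -1.   ] grip 0.651 F [-0.1 -0.1 -0.8] j7 -1.09
tongue end 0.003 [0.43969832 0.19527578 0.003     ]
tongue end 0.017 [0.44179487 0.20762973 0.017     ]
tongue end 0.023 [0.4426934  0.21292428 0.023     ]
mat [array([0.4066331 , 0.51145892, 0.003     ]), array([0.53287108, 0.50020879, 0.003     ]), array([0.50757129, 0.18497396, 0.003     ]), array([0.38034845, 0.19528118, 0.003     ])]
sole [array([0.46384939, 0.47813063, 0.017     ]), array([0.50475055, 0.47475684, 0.017     ]), array([0.49367514, 0.34893561, 0.017     ]), array([0.45317614, 0.35203236, 0.017     ])]
handle [0.47820108 0.41083433 0.097     ]
```

View pics/w18c.png

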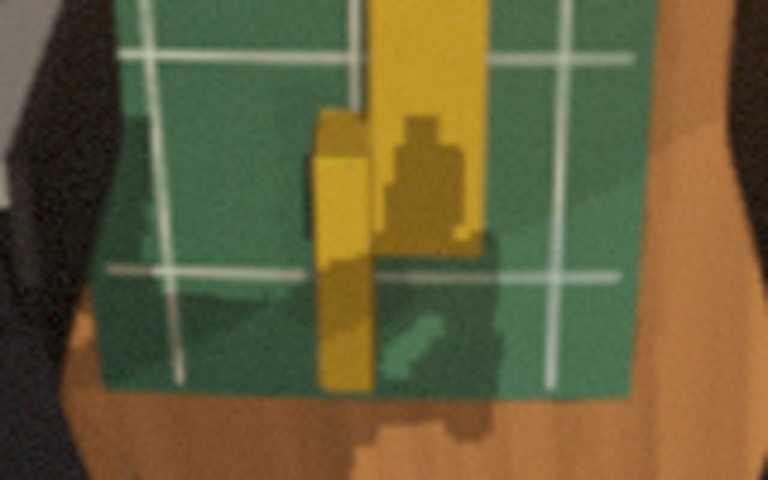

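```bash
python3 -c "
from h import *
plan([.609,-.16,.19],-94.2)
"
```

```text
13 -0.000 -0.042 0.014 0.120; -0.000 -0.040 0.019 0.120; -0.000 -0.038 0.023 0.120; -0.000 -0.035 0.028 0.120; -0.000 -0.031 0.032 0.120; -0.000 -0.027 0.035 0.120; -0.000 -0.023 0.038 0.120; -0.000 -0.018 0.041 0.120; -0.000 -0.013 0.043 0.120; -0.000 -0.008 0.044 0.120; -0.000 -0.003 0.044 0.120; -0.000 0.003 0.044 0.120; -0.000 0.008 0.044 0.120
```

Call:
{"op": "play_rows", "data": {"increments": "0 -0.042 0.014 0.12; 0 -0.04 0.019 0.12; 0 -0.038 0.023 0.12; 0 -0.035 0.028 0.12; 0 -0.031 0.032 0.12; 0 -0.027 0.035 0.12; 0 -0.023 0.038 0.12; 0 -0.018 0.041 0.12; 0 -0.013 0.043 0.12; 0 -0.008 0.044 0.12; 0 -0.003 0.044 0.12; 0 0.003 0.035 0.12; 0 0.004 0.025 0.10; 0 0 0 0; 0 0 0 0", "hand": -1}}

```text
clock: 22.45
position: [0.5819, -0.1602, 0.1612]
ee_rot: [-0.514, -0.485, 0.543, -0.454]
ft_force: [-0.3, 0.5, 0.4]
grip_width: 1.002
```

```bash
python3 -c "
from h import *
o=st();print(go([.609,-.167,.13],-94.2));c=camera('wrist');cv2.imwrite('pics/w19.png',c['img'])
"
```

```text
t 22.45 pos [ 0.5819 -0.1602  0.1612] jaw -96.71 deg toolx [-0.059  0.005 -0.998] grip 1.002 F [-0.3  0.5  0.4] j7 -1.60
shift [0.0295 0.0295 0.0035] turn -0.0439 rad
```

View pics/w19.png

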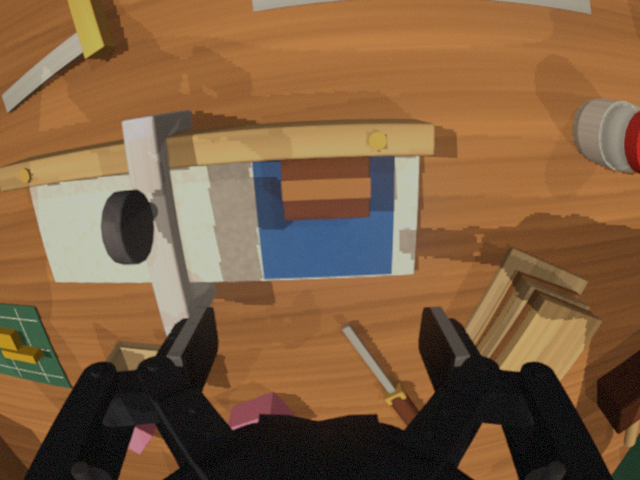

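```bash
python3 -c "
from h import *
o=st();c=camera('wrist');p,q=o['position'],o['ee_rot']
B=np.array([wonz(c,x,p,q,.046) for x in((283,177),(370,177),(369,217),(284,220))]);print(B)
print('top visible mid',B.mean(0))
print('bed far corner',wonz(c,(415,275),p,q,.01))
print('patch',[wonz(c,x,p,q,.01).round(4) for x in((263,278),(393,274))])
"; python3 - <<'E'
import cv2
im=cv2.imread('pics/w19.png');cv2.imwrite('pics/w19c.png',cv2.resize(im[130:290,230:450],None,fx=3.6,fy=3.6,interpolation=cv2.INTER_CUBIC))
E
```

```text
t 22.50 pos [ 0.5817 -0.1604  0.1612] jaw -96.72 deg toolx [-0.059  0.005 -0.998] grip 0.998 F [-0.7 -1.7 -0.1] j7 -1.60
[[ 0.62026768 -0.14089213  0.046     ]
 [ 0.61342929 -0.19937864  0.046     ]
 [ 0.58485602 -0.19650755  0.046     ]
 [ 0.58968953 -0.13706402  0.046     ]]
top visible mid [ 0.60206063 -0.16846059  0.046     ]
bed far corner [ 0.51409562 -0.23766869  0.01      ]
patch [array([ 0.5276, -0.106 ,  0.01  ]), array([ 0.5178, -0.218 ,  0.01  ])]
```

View pics/w19c.png

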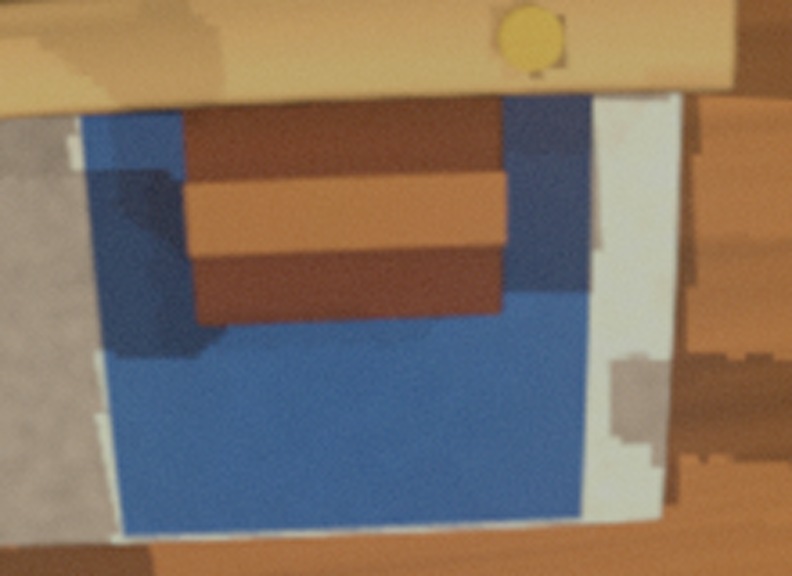

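Call:
{"op": "play_rows", "data": {"increments": "0 0.01 0.002 -0.02; 0 0.01 0.002 -0.02; 0 0.006 0.003 0; 0.01 0 0 0; 0.01 0 0 0; 0 0 0 0"}}

```text
clock: 23.15
position: [0.6087, -0.1657, 0.1376]
ee_rot: [-0.502, -0.499, 0.529, -0.468]
ft_force: [-0.3, -0.3, -0.7]
grip_width: 0.999
```

```bash
python3 -c "
from h import *
o=st();print(go([.607,-.168,.028],-94.2))
"
```

```text
t 23.15 pos [ 0.6087 -0.1657  0.1376] jaw -93.71 deg toolx [-0.059  0.006 -0.998] grip 0.999 F [-0.3 -0.3 -0.7] j7 -1.56
shift [0.1095 0.0049 0.0027] turn 0.0085 rad
```

Call:
{"op": "play_rows", "data": {"increments": "0.02 0.001 0.001 0.008; 0.025 0.001 0.001 0; 0.025 0.001 0.001 0; 0.02 0.001 0 0; 0.01 0.001 0 0; 0.004 0 0 0; 0 0 0 0"}}

```text
clock: 23.85
position: [0.6066, -0.1681, 0.0303]
ee_rot: [-0.504, -0.497, 0.531, -0.466]
ft_force: [-0.1, 0.4, -0.7]
grip_width: 1.0
```

```bash
python3 -c "
from h import *
o=st();print(go([.607,-.168,.028],-94.2));c=camera('wrist');cv2.imwrite('pics/w20.png',c['img'])
"
```

```text
t 23.85 pos [ 0.6066 -0.1681  0.0303] jaw -94.19 deg toolx [-0.058  0.006 -0.998] grip 1.000 F [-0.1  0.4 -0.7] j7 -1.60
shift [ 0.0023  0.0005 -0.0002] turn 0.0001 rad
```

View pics/w20.png

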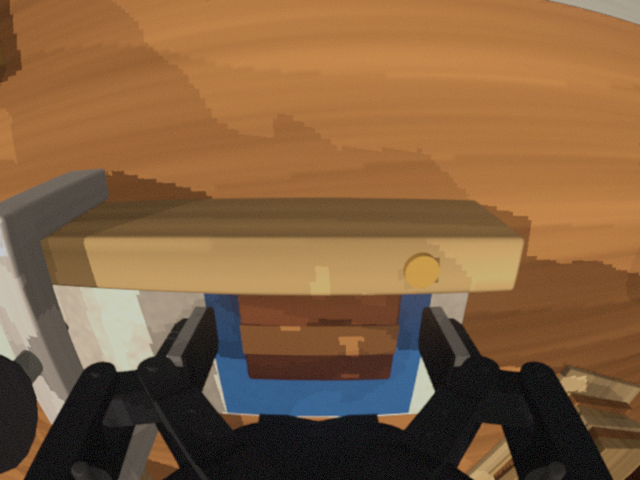

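Call:
{"op": "play_rows", "data": {"increments": "0.002 0 0 0; 0 0 0 0; 0 0 0 0; 0 0 0 0; 0 0 0 0; 0 0 0 0", "hand": 1, "squeeze": 40}}

```text
clock: 24.5
position: [0.608, -0.1684, 0.0316]
ee_rot: [-0.505, -0.496, 0.531, -0.467]
ft_force: [-0.4, 0.9, -1.6]
grip_width: 0.692
```

```bash
python3 -c "
from h import *
o=st();c=camera('wrist');cv2.imwrite('pics/w21.png',c['img'])
"
```

```text
t 24.50 pos [ 0.608  -0.1684  0.0316] jaw -94.20 deg toolx [-0.054  0.005 -0.999] grip 0.692 F [-0.4  0.9 -1.6] j7 -1.60
```

View pics/w21.png

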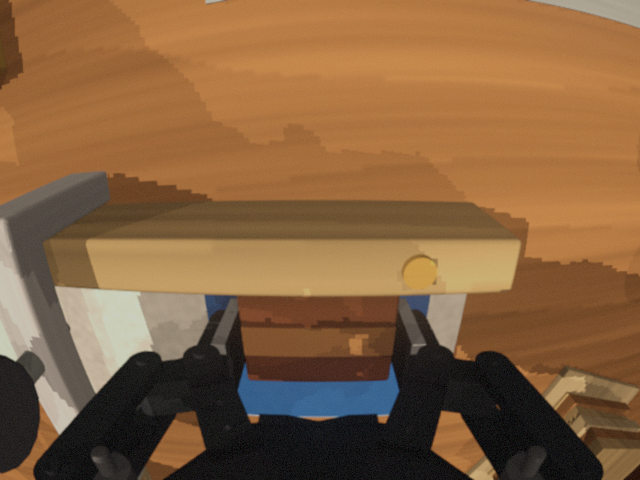

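Call:
{"op": "play_rows", "data": {"increments": "-0.001 -0.002 0 0; -0.01 -0.002 0 0; -0.02 -0.002 0 0; -0.025 -0.003 0 0; -0.025 -0.003 0 0; -0.02 -0.003 0 0; -0.01 -0.002 0 0"}}

```text
clock: 25.25
position: [0.5959, -0.1673, 0.1496]
ee_rot: [-0.505, -0.496, 0.531, -0.467]
ft_force: [0.6, -0.5, -0.6]
grip_width: 0.689
```

```bash
python3 -c "
from h import *
o=st();print(go([.4395,-.357,.16]));c=camera('scene');cv2.imwrite('pics/s22.png',c['img'][120:400,150:500])
"
```

```text
t 25.25 pos [ 0.5959 -0.1673  0.1496] jaw -94.17 deg toolx [-0.055  0.005 -0.998] grip 0.689 F [ 0.6 -0.5 -0.6] j7 -1.56
shift [-0.0028 -0.1426  0.2005]
```

View pics/s22.png

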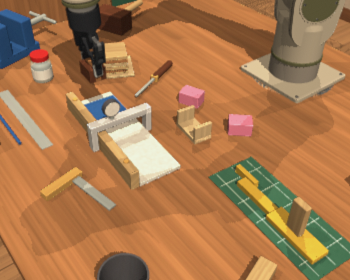

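Call:
{"op": "play_rows", "data": {"increments": "-0.002 -0.008 0.012 0; -0.001 -0.014 0.02 0; 0 -0.014 0.02 0; 0 -0.014 0.02 0; 0 -0.014 0.02 0; 0 -0.014 0.02 0; 0 -0.014 0.02 0; 0 -0.014 0.02 0; 0 -0.01 0.013 0; 0 -0.004 0.006 0; 0 0 0 0"}}

```text
clock: 26.4
position: [0.4469, -0.3415, 0.1512]
ee_rot: [-0.504, -0.498, 0.534, -0.461]
ft_force: [0.3, -0.3, -1.3]
grip_width: 0.69
```

```bash
python3 -c "
from h import *
o=st();print(go([.4395,-.357,.15]));c=camera('wrist');cv2.imwrite('pics/w23.png',c['img']);c=camera('top');cv2.imwrite('pics/t23.png',cv2.resize(c['img'][195:315,420:560],None,fx=5,fy=5,interpolation=cv2.INTER_CUBIC))
"
```

```text
t 26.40 pos [ 0.4469 -0.3415  0.1512] jaw -94.52 deg toolx [-0.067  0.01  -0.998] grip 0.690 F [ 0.3 -0.3 -1.3] j7 -1.17
shift [ 0.0015 -0.0061  0.016 ]
```

View pics/w23.png

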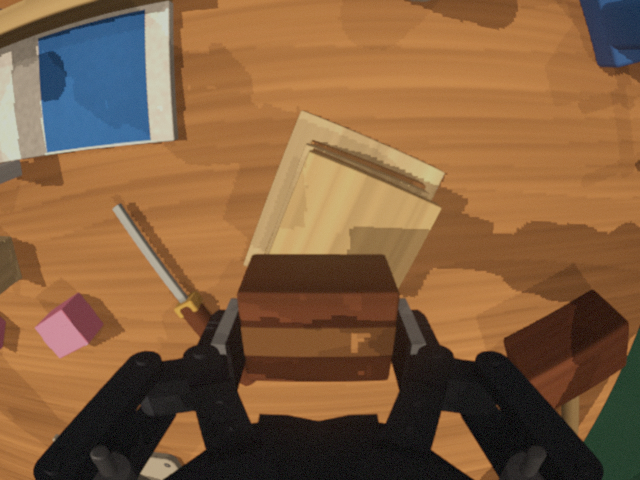

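View pics/t23.png

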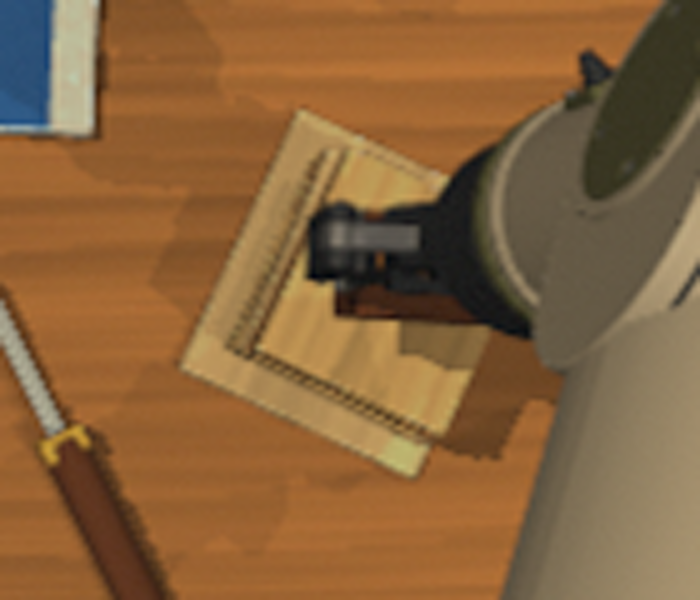

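```bash
python3 -c "
from h import *
o=st();c=camera('wrist');t=camera('top');p,q=o['position'],o['ee_rot']
print('board',[wonz(c,x,p,q,.006).round(4) for x in((302,112),(445,174))], 'top says',[onz(t,(440+x/6,205+y/6),.006).round(4) for x,y in((240,72),(520,207))])
for z in (.04,.05,.055,.06,.065,.07):
  a,b=[wonz(c,x,p,q,z) for x in((308,150),(441,209))]; e,f=[onz(t,(440+x/6,205+y/6),z) for x,y in((300,112),(523,222))]
  d=(b-a)[:2];L=np.hypot(*d);d/=L;n=np.array([-d[1],d[0]]); 
  n=n if n[0]<0 else -n
  cen=(a+b)[:2]/2+.05*n
  print(z,'len',L.round(4),'centre',cen.round(4),'wrist-top',(a-e)[:2].round(4),(b-f)[:2].round(4))
R=Rn.from_quat(q).as_matrix();print('grasp pt',p-R[:,0]*.011)
"
```

```text
t 26.50 pos [ 0.4482 -0.34    0.1513] jaw -94.39 deg toolx [-0.066  0.01  -0.998] grip 0.691 F [-0.1 -0.1 -1.1] j7 -1.17
board [array([ 0.5264, -0.3332,  0.006 ]), array([ 0.4731, -0.4403,  0.006 ])] top says [array([ 0.5217, -0.334 ,  0.006 ]), array([ 0.4666, -0.4402,  0.006 ])]
0.04 len 0.1012 centre [ 0.4351 -0.3585] wrist-top [-0.0007  0.0098] [-0.0038  0.0022]
0.05 len 0.097 centre [ 0.4376 -0.357 ] wrist-top [0.0015 0.0064] [-0.0001  0.0018]
0.055 len 0.0949 centre [ 0.4389 -0.3563] wrist-top [0.0026 0.0047] [0.0018 0.0016]
0.06 len 0.0928 centre [ 0.4401 -0.3556] wrist-top [0.0036 0.003 ] [0.0036 0.0014]
0.065 len 0.0907 centre [ 0.4414 -0.3549] wrist-top [0.0047 0.0013] [0.0055 0.0012]
0.07 len 0.0886 centre [ 0.4426 -0.3542] wrist-top [ 0.0058 -0.0005] [0.0073 0.001 ]
grasp pt [ 0.44897011 -0.34013001  0.16231096]
```

```bash
python3 -c "
from h import *
print(go([.440,-.3565,.097]))"
```

```text
shift [ 0.055  -0.0042  0.0182]
```

Call:
{"op": "play_rows", "data": {"increments": "0.006 -0.002 0.008 0; 0.014 -0.001 0.007 0; 0.016 0 0.002 0; 0.01 0 0 0; 0.005 0 0 0; 0 0 0 0"}}

```text
clock: 27.2
position: [0.442, -0.3552, 0.0954]
ee_rot: [-0.503, -0.501, 0.532, -0.463]
ft_force: [0.4, 0.9, -1.0]
grip_width: 0.695
```

```bash
python3 -c "
from h import *
st();print(go([.440,-.3565,.087]));c=camera('scene');cv2.imwrite('pics/s24.png',cv2.resize(c['img'][140:220,210:330],None,fx=6,fy=6,interpolation=cv2.INTER_CUBIC))"
```

```text
t 27.20 pos [ 0.442  -0.3552  0.0954] jaw -94.06 deg toolx [-0.066  0.011 -0.998] grip 0.695 F [ 0.4  0.9 -1. ] j7 -1.16
shift [ 0.0085 -0.0014  0.0015]
```

View pics/s24.png

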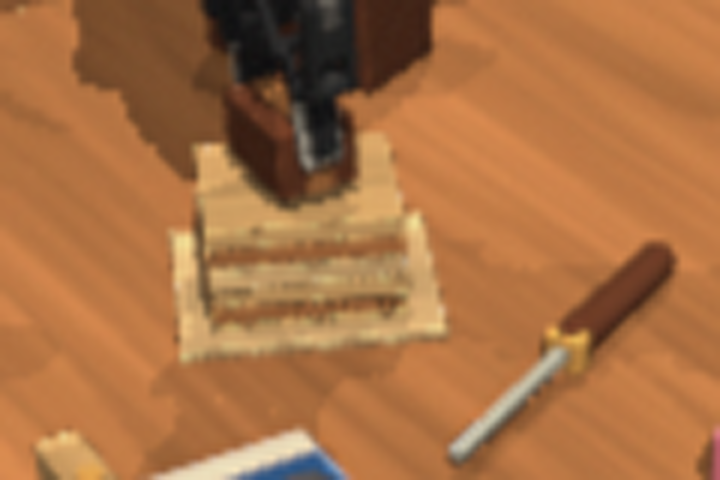

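Call:
{"op": "play_rows", "data": {"increments": "0.002 -0.001 0.001 0; 0.002 0 0 0; 0.0015 0 0 0; 0.001 0 0 0"}}

```text
clock: 27.65
position: [0.4418, -0.3566, 0.0907]
ee_rot: [-0.503, -0.5, 0.531, -0.464]
ft_force: [0.5, -0.0, -1.4]
grip_width: 0.693
```

```bash
python3 -c "
from h import *
st()"
```

```text
t 27.65 pos [ 0.4418 -0.3566  0.0907] jaw -94.03 deg toolx [-0.063  0.009 -0.998] grip 0.693 F [ 0.5 -0.  -1.4] j7 -1.15
```

Call:
{"op": "play_rows", "data": {"increments": "0.0015 -0.001 0 0; 0.0015 0 0 0; 0.001 0 0 0"}}

```text
clock: 27.95
position: [0.4406, -0.3566, 0.0868]
ee_rot: [-0.503, -0.499, 0.531, -0.465]
ft_force: [1.1, -0.9, -1.2]
grip_width: 0.69
```

```bash
python3 -c "
from h import *
st()"
```

```text
t 27.95 pos [ 0.4406 -0.3566  0.0868] jaw -94.02 deg toolx [-0.063  0.009 -0.998] grip 0.690 F [ 1.1 -0.9 -1.2] j7 -1.15
```

No contact yet; continuing in single-millimetre steps.

Call:
{"op": "play_rows", "data": {"increments": "0.001 0 0 0; 0.001 0 0 0"}}

```text
clock: 28.15
position: [0.4405, -0.3566, 0.0848]
ee_rot: [-0.503, -0.499, 0.531, -0.465]
ft_force: [-3.7, 3.7, 11.8]
grip_width: 0.689
```

Call:
{"op": "play_rows", "data": {"increments": "0.001 0 0 0; 0.0008 0 0 0"}}

```text
clock: 28.35
position: [0.4406, -0.3566, 0.0848]
ee_rot: [-0.503, -0.499, 0.531, -0.465]
ft_force: [-2.7, 2.5, 7.3]
grip_width: 0.692
```

Call:
{"op": "play_rows", "data": {"increments": "0 0 0 0; 0 0 0 0; 0 0 0 0; 0 0 0 0", "hand": -1}}

```text
clock: 28.75
position: [0.441, -0.3568, 0.0852]
ee_rot: [-0.503, -0.499, 0.531, -0.465]
ft_force: [-0.8, 0.5, -0.4]
grip_width: 1.0
```

Call:
{"op": "play_rows", "data": {"increments": "-0.01 0 0 0; -0.025 0 0 0; -0.035 0 0 0; -0.035 0 0 0; -0.03 0 0 0; 0 0 0 0; 0 0 0 0"}}

```text
clock: 29.45
position: [0.4494, -0.3574, 0.2283]
ee_rot: [-0.503, -0.499, 0.531, -0.465]
ft_force: [-0.2, 0.1, -1.3]
grip_width: 0.999
```

```bash
python3 -c "
from h import *
o=st();c=camera('scene');cv2.imwrite('pics/s25.png',cv2.resize(c['img'][140:220,210:330],None,fx=6,fy=6,interpolation=cv2.INTER_CUBIC));cv2.imwrite('pics/s25f.png',c['img'])
o=get_obs();c=camera('wrist');cv2.imwrite('pics/w25.png',c['img']);print(o['position'].tolist(),o['ee_rot'].tolist())"
```

```text
t 29.45 pos [ 0.4494 -0.3574  0.2283] jaw -94.00 deg toolx [-0.062  0.008 -0.998] grip 0.999 F [-0.2  0.1 -1.3] j7 -1.13
[0.44965571479050764, -0.3574387107906335, 0.2285012333651875] [-0.5028201494501487, -0.49876620845045294, 0.5308570219975148, -0.46539766738867483]
```

View pics/s25.png

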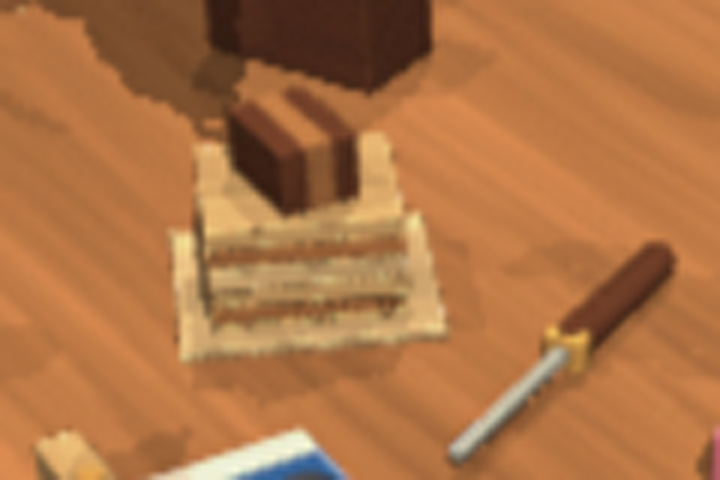

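View pics/w25.png

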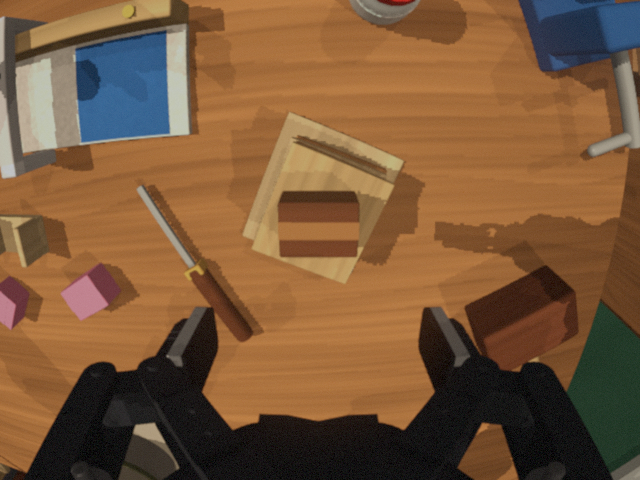

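View pics/s25f.png

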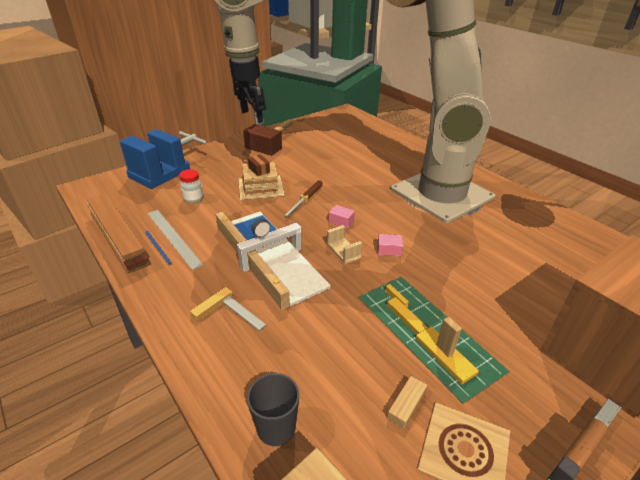

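```bash
python3 -c "
from h import *
o=get_obs();c=camera('wrist');p,q=o['position'],o['ee_rot']
P=np.array([wonz(c,x,p,q,.063) for x in((298,142),(393,184),(345,283),(253,247))]);print('pile',P.mean(0),[np.hypot(*(P[i]-P[i-1])[:2]).round(4) for i in range(4)])
B=np.array([wonz(c,x,p,q,.099) for x in((278,203),(359,202),(358,256),(280,257))]);print('block',B.mean(0),[np.hypot(*(B[i]-B[i-1])[:2]).round(4) for i in range(4)])
im=cv2.imread('pics/w25.png');cv2.imwrite('pics/w25c.png',cv2.resize(im[100:295,230:420],None,fx=4,fy=3,interpolation=cv2.INTER_CUBIC))"
```

```text
pile [ 0.43960177 -0.35889048  0.063     ] [np.float64(0.0994), np.float64(0.0847), np.float64(0.0994), np.float64(0.0887)]
block [ 0.441347   -0.35626281  0.099     ] [np.float64(0.0434), np.float64(0.059), np.float64(0.0433), np.float64(0.0601)]
```

View pics/w25c.png

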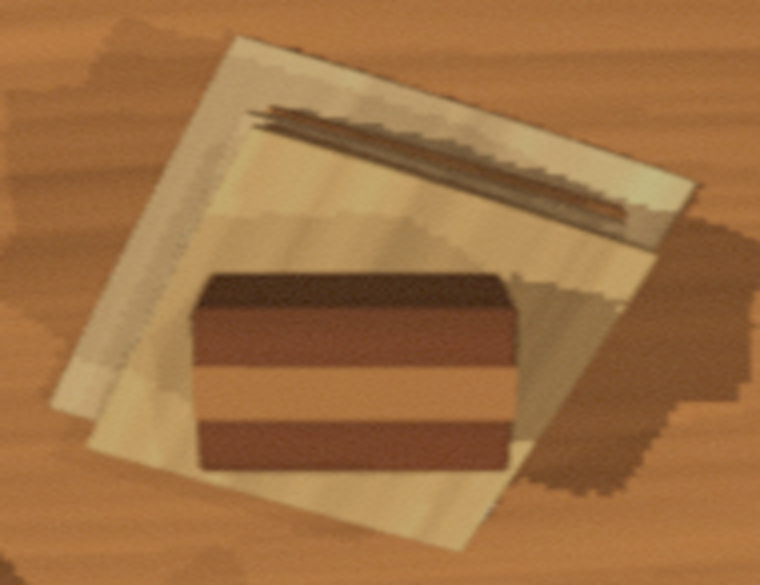

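```bash
python3 -c "
from h import *
print(workorder.hand_in())"
```

```text
the job is handed in; nothing more can be done
None
```

I did the whole job in order and handed it in at about 29.5 s of the 72 s allowed; the hand-in reports no verdict.

- **Block onto the bed:** I took the dark block from the caddy across its width and set it on the white bed, short of the arch. I let go only after feeling it touch (7 N).
- **Slide under the arch:** With the push stick held by its handle and its tongue against the block's side, I slid the block under the arch. The force toward the fence read 4–6 N at every check. It came to rest wholly on the blue patch, about 115 mm past the arch, and the fingers did not touch it in between.
- **Stick back on the mat:** It stands upright and points the way it did at first. The last measurement put the tongue's end about 20 mm inside the mat's edge.
- **Block onto the pile:** I lowered it in 1 mm steps until contact, then released it. The highest reading there was about 12 N, and the pile's top is about 63 mm high. The final pictures show it flat and within about 3 mm of the pile's middle.
- **Left alone:** I did not touch the gouge, jar or offcut, and the gripper ended about 14 cm above its release height, touching nothing.

**Disagreements:**
- The top and wrist cameras differed by about 5 mm in x. I followed the wrist camera, which the contacts bore out.
- The gripper drifted up to about 3.5° off vertical during the moves. Because of that I did not turn the block to line up with the pile's edges, so it sits at an angle to them.

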